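Un-nest two copper beakers and stand them in their size rows

TASK

Two copper beakers lie one inside the other in the wooden cradle. Draw the inner one right out while the outer one stays lying in the cradle, then stand both mouth down on the tray, each in the row of its own size, directly in front of the matching beaker there (on the robot's side of it, a finger or two apart). Set them down gently, without dropping them, and leave the beakers already standing on the tray where they are.

Things in the scene. Friction and masses are not known exactly. Their poses are not given: they have to be found in the camera images.
- large_mid (a point): Middle of the outer beaker, on its axis 56 mm from foot and mouth. Plain copper, open, closed flat foot, even taper: 112 mm high, outside diameter 54 mm at the foot, 72 mm at the mouth, wall 2.5 mm, 0.2 to 0.35 kg. z axis: from foot to mouth. Starts lying on the cradle's rails, foot towards the robot, mouth away, axis rising about 5 degrees to the mouth.
- large_mouth (a point): Centre of the mouth (rim plane) of the outer beaker, same axes as large_mid; 56 mm along z from it.
- middle_mid (a point): Middle of the inner beaker, on its axis 48 mm from foot and mouth. Copper, same form: 96 mm high, outside diameter 46 mm at the foot, 62 mm at the mouth, wall 2.5 mm, 0.14 to 0.25 kg. z axis: from foot to mouth. Starts inside the outer one, loose (10 mm of play above it; dragged hard on the wall it takes the outer one along), pointing the same way, 34 to 42 mm of its mouth end sticking out.
- middle_foot (a point): Centre of the underside of the inner beaker's foot, same axes as middle_mid; 48 mm along -z from it.
- cradle: Fixed wooden cradle; origin: centre of its underside, x along the rails away from the robot, z up. Two round rails 16 mm thick, x -170 to 170 mm, axes at y = -16 and 16 mm, tops 52 mm above the bench: a beaker on them cannot roll. Base 376 x 85 x 16 mm; end blocks at x = -179 and 179 mm, 18 mm thick, 64 wide, tops at 55. The outer foot starts at about x = -148; beyond x = 20 the rails are empty.
- tray: Fixed grey laminate tray 240 mm (x) by 348 mm (y), top face 12 mm above the bench; origin: centre of its underside, x away from the robot, z up. Three rows along x, centred on y = -112, 0 and 112 mm, 106 mm wide between wooden strips 8 mm high. One beaker stands at the far end of each row (x about 62 mm), in an order that changes; the near half of each row is empty.
- stock_large: Loose beaker of the large size (112 mm high, as large_mid), standing mouth down at the far end of its row. Origin: centre of its rim on the tray's top face; z up, x axis as the tray's.
- stock_middle: Loose beaker of the middle size (96 mm high, as middle_mid), standing mouth down at the far end of its row. Origin: centre of its rim on the tray's top face; z up, x axis as the tray's.
- stock_small: Loose beaker of a smaller size (78 mm high, 38 mm at the foot, 52 mm at the mouth), standing mouth down at the far end of its row; nothing is to be added to this row. Origin: centre of its rim on the tray's top face; z up.
There are look-alikes about, which are no part of the job. Leave any turquoise or white look-alike of the part that bears large_mid alone.

How it is judged:
By the outcome, as a careful person would: the job done as asked, in the order asked, and still so for the second after the job is handed in, with the robot touching nothing.
It also fails if it takes over 67 s, if anything falls off the work surface, if the arm or the gripper's body presses on something with over 40 N, if the wrist force passes 120 N, or if a joint passes its speed limit or range.

ROBOT

A 6-joint arm with a two-finger parallel gripper is mounted at the origin on the work surface. World frame = base frame: x ahead of the robot, y to its left, z up, the work surface at z = 0. Lengths are in m, angles in degrees, forces in N, time in s.
With the tool pointing down it reaches from about 0.25 to 0.725 m from the base axis. Payload 9.7 kg.
Tool frame: the origin (TCP) lies midway between the tips of the shut fingers; the grasp point (between the pads) lies 19 mm behind it (bot.hold_point_z is the distance from the TCP to the grasp point, in m); z points along the fingers, y is the line along which they close (so a half turn about z gives the same grasp; the last joint's range is limited). The gripper opens to 85 mm and grips with 20 to 120 N. Pads are 22 mm wide; open, the fingers measure 114 mm over their backs; the gripper's body (76 mm by 85 mm) begins 54 mm behind the grasp point. The pads swing forward as they close: fully open they stand 13 mm farther back than shut.
Start: joints at [68.583, 4.979, 10.078, 95.1, 0, 90], TCP at [0.201, 0.512, 0.231] pointing down, gripper open.
Joint ranges: [-179.16, 179.16], [-48.56, 103.87], [-65.8, 70.77], [-126.05, 130.52], [-82.76, 87.17], [-180, 180]. Speed limits (degrees/s): [127.2, 127.2, 147.25, 180, 180, 180].

INTERFACE

Orientations are given as [roll, pitch, yaw] about the fixed x, y, z axes, in that order (R = Rz(yaw) Ry(pitch) Rx(roll)).
In Python, from workcell import bot gives the robot as it stands.
- The arm moves only by the tool play_rows, never from a script. Its argument "steps" is a list that holds one entry, the list of rows, each a list of 4 numbers: the shift along the tool's x, y, z in m, then the turn about the tool's z in rad. In form: [[[tx, ty, tz, yaw], ...]]. A call has exactly 5 rows; each row shifts and turns the commanded pose from where the row before left it, along the tool's axes as they then stand; what a row does not reach is not made up. A row lasts 1/12 s, in which the tool goes at most 41.7 mm and 7.16 degrees, less where a joint would pass 70% of its speed; a pose out of reach is approached as far as the arm can. A call is refused whole if a number of a shift passes 0.0417 or a number of a turn 0.125, either way. A call with a gripper value outside its range is refused whole. "gripper" is the finger opening in m, from 0 to 0.0854, set as the call begins (left out, the last holds). The fingers move at their own pace and stop on an object; "squeeze" is the grip in N (left out, the last holds). Time passes only in rows, so rows that do not move let the fingers close, or fill a call up. It gives the time, the measured TCP pose, the force, the opening and the grip force at its end, in the units of the state.
- bot.get_obs(): the state, without advancing time (a new reading comes with each control period).
- bot.camera(name): name is "scene" or "top"; returns a dict with "img" (400x640x3 uint8, blue, green, red), "vfov" (degrees; the focal length in pixels is half the picture's height over the tangent of half this angle, whatever the lens; pixels are square), "cx", "cy" (the principal point, pixels), "xyz" and "attitude" of the camera in the world. Camera axes: x right, y down, z forward; pixel columns grow to the right and rows downward; lengths in m; the calibration is good to about 2 mm. A picture is of the moment at which its call begins. There is no depth.
- bot.job_done(): hands the job in; it is judged then, once.
The state is a dict: "time": time; "q": joint angles; "qd": joint speeds; "joint_efforts": joint torques, N m; "ee_pos": TCP position; "tcp_rot": TCP orientation; "wrist_force": force on the tool from outside, world axes, zero at the start; "torque": the same for the moment, N m; "opening": finger opening in m; "grasp_force": force on a finger pad.
Only numpy, scipy, OpenCV 4.12 (cv2) and the standard library are available. Lean on these libraries where they do the work, as an engineer would, in place of code of your own. Each camera call takes 0.05 s, during which the arm holds its last target. There are 200 camera calls.

## Working session

There is one attempt and no reset: what is moved stays moved. The work goes in short steps, Python scripts to look and compute and a tool call to move; the robot and the scene stay as the last step left them, time stands still between calls to the robot, and variables do not carry over. Pictures are saved under pics/ and viewed, at most 10 in all, crops included, and the job is handed in when it is done.

Besides the shell and the picture viewer there is one more tool, called after "Emit:" as name(argument=value, ...), one argument or row to a line, values as JSON. play_rows: Moves the arm, as the interface text tells. Its arguments: {"type":"object","properties":{"steps":{"type":"array","items":{"type":"array","items":{"type":"array","items":{"type":"number"}}}},"gripper":{"type":"number"},"squeeze":{"type":"number"}},"required":["steps"]}

```bash
ls; mkdir -p pics; python3 - <<'E'
from workcell import bot
import cv2
o=bot.get_obs(); print(o['time'],o['ee_pos'],o['tcp_rot'],o['opening'],bot.hold_point_z)
for n in('scene','top'):
    c=bot.camera(n); cv2.imwrite(f'pics/{n}0.png',c['img']); print(n,{k:v for k,v in c.items() if k!='img'})
E
```

```text
pics
0.0 [0.20075123 0.5118167  0.23057594] [-1.79924609e+02  1.05939046e-03  1.58585088e+02] 0.08551561839998656 0.0187
scene {'vfov': 46.97975127381784, 'cx': 321.48301634828664, 'cy': 202.28843113356723, 'xyz': array([1.21581655, 0.22601022, 0.87299212]), 'attitude': array([-1.37804564e+02, -1.11996142e-01,  1.12692021e+02])}
top {'vfov': 43.74945572246766, 'cx': 325.17310710703487, 'cy': 201.65164631747217, 'xyz': array([ 0.41029844, -0.02580785,  1.40197512]), 'attitude': array([-175.22684436,   -0.39285742,  -91.06257054])}
```

View pics/scene0.png

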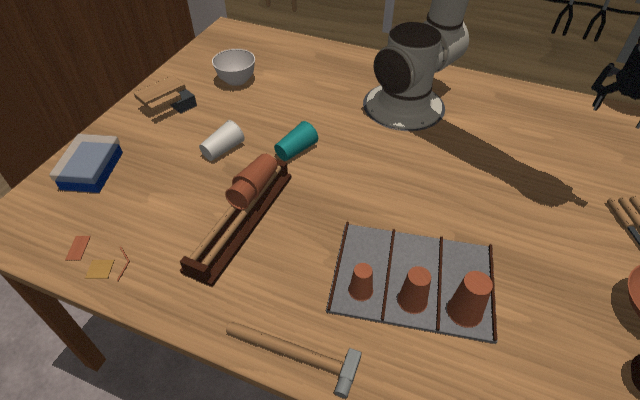

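View pics/top0.png

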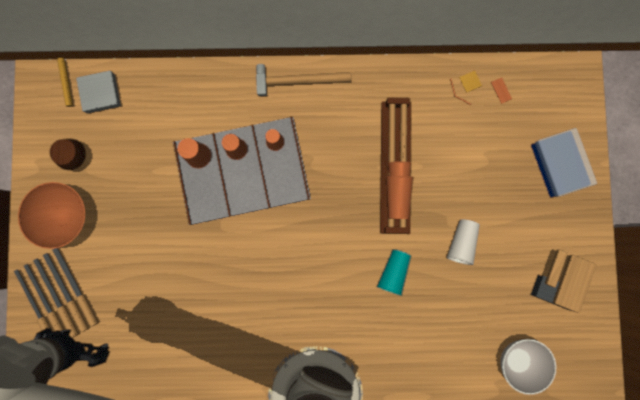

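In the top view, the copper pair in the cradle spans about (399,162) to (400,220). The turquoise beaker at (396,272) and the white one at (464,242) are look-alikes and will be left alone. The stock beakers run from left (y+): large (188,148), middle (232,143), small (273,136). I'll enlarge both views to measure.

```bash
python3 - <<'E'
import cv2,numpy as np
t=cv2.imread('pics/top0.png'); s=cv2.imread('pics/scene0.png')
def up(i,c0,c1,r0,r1,k): return cv2.resize(i[r0:r1,c0:c1],None,fx=k,fy=k,interpolation=cv2.INTER_CUBIC)
A=up(t,375,420,92,242,4);B=up(t,165,315,110,230,4)
o=np.zeros((600,790,3),np.uint8);o[:600,:180]=A;o[:480,190:790]=B
cv2.imwrite('pics/c1.png',o)
A=up(s,170,330,120,290,3.5);cv2.imwrite('pics/c2.png',A)
E
cat > h.py <<'E'
import numpy as np
from scipy.spatial.transform import Rotation as R
C={'scene':(46.97975127,321.483,202.288,[1.21581655,0.22601022,0.87299212],[-137.804564,-0.111996142,112.692021]),
'top':(43.74945572,325.173,201.6516,[0.41029844,-0.02580785,1.40197512],[-175.22684436,-0.39285742,-91.06257054])}
def ray(n,u,v):
    f,cx,cy,p,a=C[n];F=200/np.tan(np.radians(f/2))
    d=R.from_euler('xyz',a,degrees=True).apply([(u-cx)/F,(v-cy)/F,1]);return np.array(p),d
def at(n,u,v,z):
    p,d=ray(n,u,v);return p+d*(z-p[2])/d[2]
def proj(n,P):
    f,cx,cy,p,a=C[n];F=200/np.tan(np.radians(f/2))
    q=R.from_euler('xyz',a,degrees=True).inv().apply(np.array(P)-p);return np.array([cx+F*q[0]/q[2],cy+F*q[1]/q[2]])
E
```

```text
(no output)
```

View pics/c1.png

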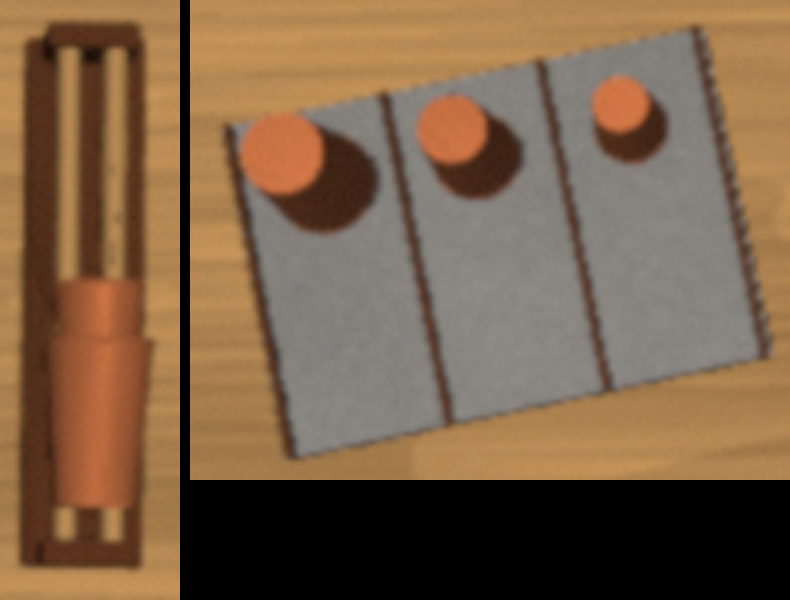

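View pics/c2.png

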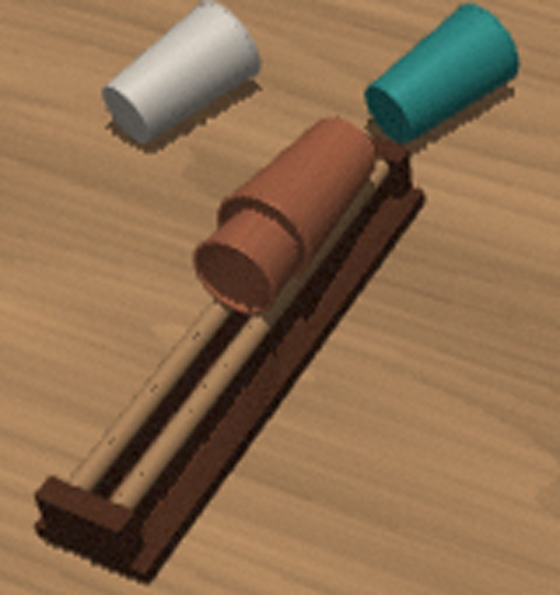

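The top crop shows the cradle's end blocks at rows 24 and 566. The inner mouth edge is at row 280 (columns 60–139), the outer mouth at row 340 and the outer foot at row 507. On the tray, the near edge runs from (290,458) to (766,355). The stock feet are at large (282,153), middle (452,130) and small (621,104). The scene crop shows the same copper pair, mouth towards the camera, with the inner rim at about (235,278).

```bash
python3 - <<'E'
from h import *
np.set_printoptions(precision=4,suppress=True)
a=lambda u,v,z:at('top',375+u/4,92+v/4,z)
b=lambda u,v,z:at('top',165+(u-190)/4,110+v/4,z)
far=a(93,24,.055);near=a(91,566,.055);print('cradle far/near',far,near,np.linalg.norm(far-near),'yaw',np.degrees(np.arctan2(*(far-near)[1::-1])))
for n,c,r,z in(('inmouth',99.5,280,.085),('inmouth top',99.5,280,.11),('outmouth',100,340,.085),('foot',96,507,.075),('foot top',96,507,.1)):print(n,a(c,r,z))
print('rails far',a(91.5,60,.052),'near',a(89.5,525,.052))
print('tray near L,R',b(290,458,.012),b(766,355,.012),'far L,R',b(230,127,.02),b(700,28,.02))
for n,u,v,z in(('L',282,153,.124),('M',452,130,.108),('S',621,104,.09)):print(n,b(u,v,z))
s=lambda u,v,z:at('scene',170+u/3.5,120+v/3.5,z)
print('scene inner mouth c',s(235,278,.083),'cradle far block',s(88,502,.055))
print('scene tray',at('scene',331,310,.012),at('scene',494,337,.012))
for n,u,v,z in(('L',478,285,.124),('M',419,276,.108),('S',363,269,.09)):print(n,at('scene',u,v,z))
E
```

```text
cradle far/near [ 0.8064 -0.2444  0.055 ] [ 0.4327 -0.2316  0.055 ] 0.3739102402619582 yaw -1.9698448991736834
inmouth [ 0.6229 -0.2385  0.085 ]
inmouth top [ 0.6188 -0.2345  0.11  ]
outmouth [ 0.5825 -0.2376  0.085 ]
foot [ 0.4716 -0.2331  0.075 ]
foot top [ 0.4704 -0.2292  0.1   ]
rails far [ 0.7819 -0.2431  0.052 ] near [ 0.4605 -0.2319  0.052 ]
tray near L,R [0.4691 0.34   0.012 ] [0.5351 0.0077 0.012 ] far L,R [0.7017 0.3808 0.02  ] [0.7669 0.0503 0.02  ]
L [0.6621 0.3165 0.124 ]
M [0.6787 0.2093 0.108 ]
S [0.6981 0.0999 0.09  ]
scene inner mouth c [ 0.6223 -0.2334  0.083 ] cradle far block [ 0.7987 -0.2397  0.055 ]
scene tray [0.7668 0.0616 0.012 ] [0.6966 0.3842 0.012 ]
L [0.6689 0.3196 0.124 ]
M [0.6813 0.2113 0.108 ]
S [0.6963 0.1018 0.09  ]
```

Emit:
play_rows(
  steps=[
    [[0,0,0,-0.113],[0,0,0,-0.113],[0,0,0,-0.113],[-0.0194,-0.0333,0,0],[-0.0194,-0.0333,0,0]],
  ],
  gripper=0.0854,
)

```text
time: 0.52
ee_pos: [0.2369, 0.4439, 0.2299]
tcp_rot: [-179.9, -0.1, 178.2]
wrist_force: [0.7, -0.3, 0.6]
opening: 0.0855
grasp_force: 0.0
```

Emit:
play_rows(
  steps=[
    [[-0.0194,-0.0333,0,0],[-0.0194,-0.0333,0,0],[-0.0194,-0.0333,0,0],[-0.0194,-0.0333,0,0],[-0.0194,-0.0333,0,0]],
  ],
)

```text
time: 0.93
ee_pos: [0.3287, 0.2726, 0.2311]
tcp_rot: [-180.0, -0.0, 178.0]
wrist_force: [1.2, -0.2, -0.1]
opening: 0.0855
grasp_force: 0.0
```

Emit:
play_rows(
  steps=[
    [[-0.0194,-0.0333,0,0],[-0.0194,-0.0333,0,0],[-0.0194,-0.0333,0,0],[-0.0194,-0.0333,0,0],[-0.0194,-0.0333,0,0]],
  ],
)

```text
time: 1.35
ee_pos: [0.4199, 0.1027, 0.2312]
tcp_rot: [180.0, 0.0, 178.0]
wrist_force: [-0.1, 0.8, 0.7]
opening: 0.0855
grasp_force: 0.0
```

Emit:
play_rows(
  steps=[
    [[-0.0194,-0.0333,0,0],[-0.0194,-0.0333,0,0],[-0.0194,-0.0333,0,0],[-0.0194,-0.0333,0,0],[-0.0194,-0.0333,0,0]],
  ],
)

```text
time: 1.77
ee_pos: [0.5111, -0.0673, 0.231]
tcp_rot: [180.0, -0.0, 178.0]
wrist_force: [-0.3, 1.3, 0.4]
opening: 0.0854
grasp_force: 0.0
```

Emit:
play_rows(
  steps=[
    [[-0.0194,-0.0333,0,0],[-0.0194,-0.0333,0,0],[-0.0194,-0.0333,0,0],[-0.0194,-0.0333,0,0],[-0.0194,-0.0333,0,0]],
  ],
)

```text
time: 2.18
ee_pos: [0.6023, -0.2369, 0.2307]
tcp_rot: [180.0, -0.0, 178.0]
wrist_force: [0.5, 0.0, 1.1]
opening: 0.0854
grasp_force: 0.0
```

Emit:
play_rows(
  steps=[
    [[0,0,0.03,0],[0,0,0.03,0],[0,0,0.03,0],[0,0,0,0],[0,0,0,0]],
  ],
)

```text
time: 2.6
ee_pos: [0.6008, -0.2346, 0.1399]
tcp_rot: [179.9, -0.2, 178.0]
wrist_force: [0.3, -0.4, 0.7]
opening: 0.0853
grasp_force: 0.0
```

```bash
python3 - <<'E'
from workcell import bot
import cv2,numpy as np
from h import *
t=bot.camera('top')['img'];s=bot.camera('scene')['img']
def up(i,c0,c1,r0,r1,k): return cv2.resize(i[r0:r1,c0:c1],None,fx=k,fy=k,interpolation=cv2.INTER_CUBIC)
o=np.zeros((600,800,3),np.uint8);a=up(t,360,435,110,235,4);b=up(s,180,300,90,230,4)
o[:500,:300]=a;o[:560,310:790]=b;cv2.imwrite('pics/c3.png',o)
o=bot.get_obs();print(o['ee_pos'],proj('scene',o['ee_pos']),proj('top',o['ee_pos']))
for x in(.602,.622):print(proj('scene',[x,-.237-.035*(x-.62),.083]))
E
```

```text
[ 0.60243731 -0.23504865  0.14362512] [237.30695222 175.11623939] [402.34717682 166.20675303]
[240.342733  193.2367452]
[235.83207182 198.9063204 ]
```

View pics/c3.png

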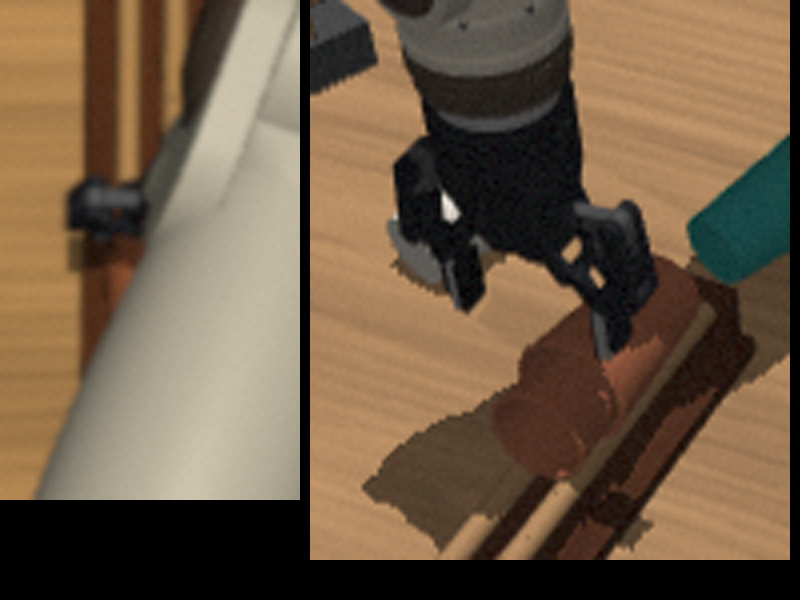

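The fingers straddle the inner beaker's protruding end. The inner rim is at about (540,435) in the crop, which matches the predicted x, so I'll go down and close.

Emit:
play_rows(
  steps=[
    [[0,0,0.021,0],[0,0,0.021,0],[0,0,0.021,0],[0,0,0.021,0],[0,0,0,0]],
  ],
)

```text
time: 3.12
ee_pos: [0.6012, -0.2345, 0.0556]
tcp_rot: [180.0, -0.1, 178.0]
wrist_force: [0.4, 0.4, 0.4]
opening: 0.0856
grasp_force: 0.0
```

Emit:
play_rows(
  steps=[
    [[0,0,0,0],[0,0,0,0],[0,0,0,0],[0,0,0,0],[0,0,0,0]],
  ],
  gripper=0.045,
  squeeze=50,
)

```text
time: 3.53
ee_pos: [0.6037, -0.2356, 0.0603]
tcp_rot: [-179.9, 0.3, 178.0]
wrist_force: [3.0, -0.6, 7.4]
opening: 0.0591
grasp_force: 52.4
```

Emit:
play_rows(
  steps=[
    [[0,0,0,0],[0,0,0,0],[0,0,0,0],[0,0,0,0],[0,0,0,0]],
  ],
)

```text
time: 3.95
ee_pos: [0.6037, -0.2356, 0.0602]
tcp_rot: [-179.9, 0.3, 178.0]
wrist_force: [3.5, -0.5, 6.9]
opening: 0.059
grasp_force: 52.5
```

Emit:
play_rows(
  steps=[
    [[0,0,-0.002,0],[0,0,-0.002,0],[0,0,-0.002,0],[0,0,-0.002,0],[0,0,0,0]],
  ],
)

```text
time: 4.37
ee_pos: [0.6018, -0.2349, 0.0655]
tcp_rot: [180.0, -0.0, 178.0]
wrist_force: [-0.1, 0.1, -1.3]
opening: 0.0587
grasp_force: 53.7
```

Emit:
play_rows(
  steps=[
    [[-0.001,0,0,0],[-0.001,0,0,0],[-0.001,0,0,0],[-0.001,0,0,0],[0,0,0,0]],
  ],
)

```text
time: 4.78
ee_pos: [0.6061, -0.2351, 0.0651]
tcp_rot: [180.0, -0.0, 178.0]
wrist_force: [-0.1, -0.5, -1.1]
opening: 0.0587
grasp_force: 53.7
```

Emit:
play_rows(
  steps=[
    [[-0.005,0,0,0],[-0.005,0,0,0],[-0.005,0,0,0],[-0.005,0,0,0],[-0.005,0,0,0]],
  ],
)

```text
time: 5.2
ee_pos: [0.6315, -0.236, 0.0652]
tcp_rot: [-180.0, 0.0, 178.0]
wrist_force: [0.1, -0.3, -1.4]
opening: 0.0586
grasp_force: 53.7
```

Emit:
play_rows(
  steps=[
    [[-0.005,0,0,0],[-0.005,0,0,0],[-0.005,0,0,0],[-0.005,0,0,0],[-0.005,0,0,0]],
  ],
)

```text
time: 5.62
ee_pos: [0.6563, -0.2369, 0.0652]
tcp_rot: [-180.0, -0.0, 178.0]
wrist_force: [0.9, -0.0, -1.9]
opening: 0.0591
grasp_force: 53.7
```

Emit:
play_rows(
  steps=[
    [[-0.005,0,0,0],[-0.005,0,0,0],[-0.005,0,0,0],[-0.004,0,0,0],[0,0,0,0]],
  ],
)

```text
time: 6.03
ee_pos: [0.6755, -0.2375, 0.0651]
tcp_rot: [180.0, 0.0, 178.0]
wrist_force: [0.1, -0.7, -2.2]
opening: 0.0589
grasp_force: 53.7
```

```bash
cat > look.py <<'E'
import sys,cv2,numpy as np
from workcell import bot
from h import *
def up(i,c0,c1,r0,r1,k): return cv2.resize(i[r0:r1,c0:c1],None,fx=k,fy=k,interpolation=cv2.INTER_CUBIC)
def look(name,crops):
    im={n:bot.camera(n)['img'] for n in set(c[0] for c in crops)}
    ps=[up(im[c[0]],*c[1:]) for c in crops]
    o=np.zeros((max(p.shape[0] for p in ps),sum(p.shape[1] for p in ps),3),np.uint8);x=0
    for p in ps:o[:p.shape[0],x:x+p.shape[1]]=p;x+=p.shape[1]
    print(o.shape);cv2.imwrite(f'pics/{name}.png',o)
E
python3 -c "
from look import *
look('d1',[('top',370,430,90,240,4),('scene',170,300,100,250,4)])"
```

```text
(600, 760, 3)
```

View pics/d1.png

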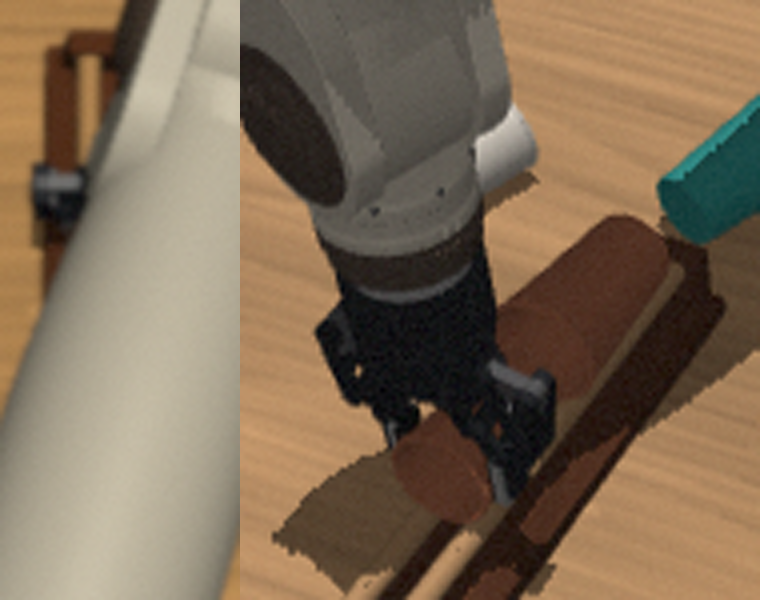

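The outer beaker stays in place and the inner one looks clear of it: its rim is near crop (445,470), with the outer rim near (590,350). I'll lower it onto the rails and release.

Emit:
play_rows(
  steps=[
    [[-0.003,0,0,0],[0,0,0.002,0],[0,0,0.002,0],[0,0,0.002,0],[0,0,0,0]],
  ],
)

```text
time: 6.55
ee_pos: [0.6778, -0.2378, 0.0593]
tcp_rot: [-180.0, 0.0, 178.0]
wrist_force: [0.2, -1.3, -1.4]
opening: 0.0585
grasp_force: 53.7
```

Emit:
play_rows(
  steps=[
    [[0,0,0.001,0],[0,0,0.001,0],[0,0,0,0],[0,0,0,0],[0,0,0,0]],
  ],
)

```text
time: 6.97
ee_pos: [0.678, -0.2382, 0.0588]
tcp_rot: [-179.9, 0.1, 178.0]
wrist_force: [-1.8, -1.1, 6.2]
opening: 0.059
grasp_force: 54.5
```

Emit:
play_rows(
  steps=[
    [[0,0,0,0],[0,0,0,0],[0,0,0,0],[0,0,0,0],[0,0,0,0]],
  ],
  gripper=0.0854,
)

```text
time: 7.38
ee_pos: [0.6778, -0.2375, 0.057]
tcp_rot: [180.0, -0.0, 178.0]
wrist_force: [0.2, 1.0, 0.8]
opening: 0.0854
grasp_force: 0.0
```

Emit:
play_rows(
  steps=[
    [[0,0,-0.03,0],[0,0,-0.03,0],[0,0,-0.03,0],[0,0,-0.03,0],[0,0,-0.03,0]],
  ],
)

```text
time: 7.8
ee_pos: [0.6776, -0.2375, 0.2087]
tcp_rot: [180.0, 0.0, 178.0]
wrist_force: [0.5, -0.2, -0.3]
opening: 0.0856
grasp_force: 0.0
```

Emit:
play_rows(
  steps=[
    [[0.035,0,0,0],[0.035,-0.035,0,0],[0.035,-0.035,0,0],[0.035,-0.035,0,0],[0.035,-0.035,0,0]],
  ],
)

```text
time: 8.22
ee_pos: [0.5196, -0.3508, 0.2072]
tcp_rot: [-180.0, 0.0, 178.1]
wrist_force: [0.7, -1.0, -0.4]
opening: 0.0853
grasp_force: 0.0
```

```bash
python3 -c "
from look import *
look('d2',[('top',370,430,90,240,4),('scene',170,300,100,250,4)])"
```

```text
(600, 760, 3)
```

View pics/d2.png

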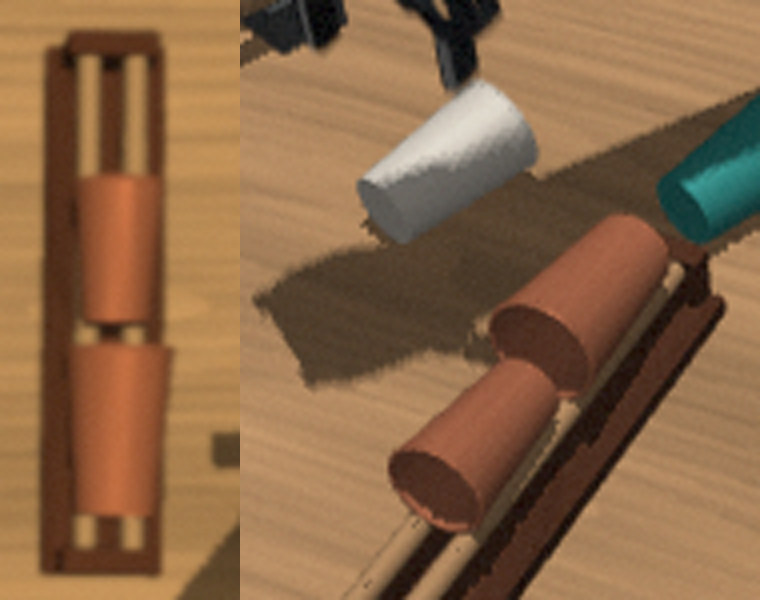

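```bash
python3 - <<'E'
from h import *
np.set_printoptions(precision=4,suppress=True)
a=lambda u,v,z:at('top',370+u/4,90+v/4,z)
for n,c,r,z in(('in mouth',120,175,.08),('in mouth top',120,175,.11),('in foot',119,323,.07),('in foot top',119,323,.093),('out mouth',121,345,.085),('out foot',118,515,.075)):print(n,a(c,r,z))
s=lambda u,v,z:at('scene',170+(u-240)/4,100+v/4,z)
print('scene in mouth',s(435,488,.08),'out mouth',s(540,350,.085))
E
```

```text
in mouth [ 0.7006 -0.2421  0.08  ]
in mouth top [ 0.694  -0.2372  0.11  ]
in foot [ 0.6014 -0.2399  0.07  ]
in foot top [ 0.5981 -0.2362  0.093 ]
out mouth [ 0.5845 -0.2383  0.085 ]
out foot [ 0.4716 -0.2344  0.075 ]
scene in mouth [ 0.6959 -0.2389  0.08  ] out mouth [ 0.5828 -0.2343  0.085 ]
```

In the top crop, the inner beaker lies free on the rails with its foot at row 323 and mouth at row 175. The outer beaker's mouth is still at row 345, so it hasn't moved. I'll regrip the inner one near its foot.

Emit:
play_rows(
  steps=[
    [[-0.0183,0.0234,0,0],[-0.0183,0.0234,0,0],[-0.0183,0.0234,0,0],[-0.0183,0.0234,0,0],[-0.0183,0.0234,0,0]],
  ],
)

```text
time: 8.73
ee_pos: [0.6174, -0.2349, 0.2073]
tcp_rot: [180.0, 0.0, 178.0]
wrist_force: [0.6, 0.8, 0.4]
opening: 0.0853
grasp_force: 0.0
```

Emit:
play_rows(
  steps=[
    [[0,0,0.03,0],[0,0,0.035,0],[0,0,0.035,0],[0,0,0.0,0],[0,0,0.0,0]],
  ],
)

```text
time: 9.15
ee_pos: [0.6155, -0.2355, 0.1059]
tcp_rot: [179.9, -0.2, 178.0]
wrist_force: [-0.1, -1.2, 0.8]
opening: 0.0853
grasp_force: 0.0
```

Emit:
play_rows(
  steps=[
    [[0,0,0.02,0],[0,0,0.02,0],[0,0,0.013,0],[0,0,0.0,0],[0,0,0.0,0]],
  ],
)

```text
time: 9.57
ee_pos: [0.6169, -0.2366, 0.0557]
tcp_rot: [-180.0, 0.0, 178.0]
wrist_force: [-0.0, -0.3, -0.3]
opening: 0.0854
grasp_force: 0.0
```

Emit:
play_rows(
  steps=[
    [[0,0,0,0],[0,0,0,0],[0,0,0,0],[0,0,0,0],[0,0,0,0]],
  ],
  gripper=0.035,
  squeeze=25,
)

```text
time: 9.98
ee_pos: [0.6171, -0.237, 0.056]
tcp_rot: [-179.9, 0.1, 178.0]
wrist_force: [-1.6, -1.5, 5.4]
opening: 0.0499
grasp_force: 25.0
```

Emit:
play_rows(
  steps=[
    [[0,0,0,0],[0,0,0,0],[0,0,0,0],[0,0,0,0],[0,0,0,0]],
  ],
)

```text
time: 10.4
ee_pos: [0.6171, -0.237, 0.056]
tcp_rot: [-179.9, 0.1, 178.0]
wrist_force: [-0.8, -1.5, 5.6]
opening: 0.05
grasp_force: 25.0
```

Emit:
play_rows(
  steps=[
    [[-0.002,0,-0.01,0],[-0.004,0,-0.02,0],[-0.005,0,-0.025,0],[-0.005,0,-0.025,0],[-0.005,0,-0.025,0]],
  ],
)

```text
time: 10.82
ee_pos: [0.6375, -0.2369, 0.1611]
tcp_rot: [180.0, -0.0, 178.0]
wrist_force: [0.1, -1.4, -2.0]
opening: 0.0494
grasp_force: 26.4
```

Emit:
play_rows(
  steps=[
    [[-0.005,0,-0.03,0],[0,0,-0.025,0],[0,0,-0.02,0],[0,0,0,0],[0,0,0,0]],
  ],
)

```text
time: 11.23
ee_pos: [0.643, -0.2373, 0.2355]
tcp_rot: [-180.0, 0.1, 178.0]
wrist_force: [-0.5, 0.7, -2.9]
opening: 0.0499
grasp_force: 26.4
```

```bash
python3 -c "
from look import *
look('d3',[('scene',150,350,50,250,3)])"
```

```text
(600, 600, 3)
```

View pics/d3.png

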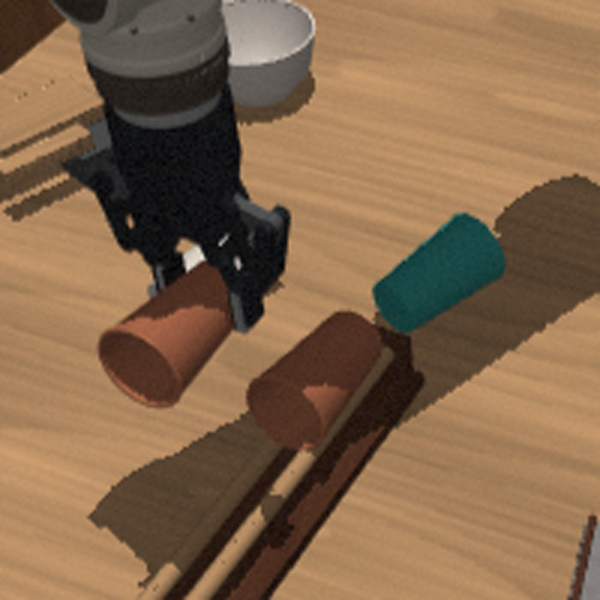

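The inner beaker came up held level in the pads: its mouth is at about crop (142,368) and it hasn't swung down. The outer beaker still lies in the cradle. I'll measure its pitch, then try the lighter grip.

```bash
python3 - <<'E'
from h import *
from workcell import bot
o=bot.get_obs();print(o['time'],o['ee_pos'],o['torque'],o['wrist_force'])
g=np.array([.643,-.2375,.2515])
for th in(-10,-5,0,5,10,15,20,30):
    t=np.radians(th);m=g+.083*np.array([np.cos(t)*.9994,-np.cos(t)*.035,-np.sin(t)]);print(th,(proj('scene',m)-[150,50])*3)
for n,u,v in(('teal far',396,252),('teal near',396,293),('white',464,242)):print(n,at('top',u,v,.03))
E
```

```text
11.2833 [ 0.64258243 -0.2371933   0.23376482] [0.00148377 0.04662773 0.0020282 ] [ 0.33124532 -0.59868612 -2.16284912]
-10 [132.45702955 359.7101634 ]
-5 [133.87462814 368.80227308]
0 [135.86952212 377.23200275]
5 [138.41391386 384.93576689]
10 [141.47532917 391.85955681]
15 [145.01732425 397.95907123]
20 [149.00020302 403.19965174]
30 [158.11777938 411.01203315]
teal far [ 0.38259701 -0.22904206  0.03      ]
teal near [ 0.27147606 -0.22566433  0.03      ]
white [ 0.40646142 -0.41705836  0.03      ]
```

Emit:
play_rows(
  steps=[
    [[0,0,0,0],[0,0,0,0],[0,0,0.0417,0],[0,0,0.0417,0],[0,0,-0.01,0]],
  ],
  squeeze=20,
)

```text
time: 11.7
ee_pos: [0.6343, -0.2343, 0.1431]
tcp_rot: [179.5, -1.5, 178.0]
wrist_force: [-1.1, 0.8, -7.9]
opening: 0.0496
grasp_force: 26.3
```

Emit:
play_rows(
  steps=[
    [[0,0,-0.04,0],[0,0,-0.04,0],[0,0,0.02,0],[0,0,0,0],[0,0,0,0]],
  ],
)

```text
time: 12.12
ee_pos: [0.6426, -0.2373, 0.2224]
tcp_rot: [-180.0, 0.0, 178.0]
wrist_force: [-1.0, -0.2, -1.5]
opening: 0.05
grasp_force: 26.4
```

```bash
python3 - <<'E'
from workcell import bot
import cv2
o=bot.get_obs();print(o['time'],o['ee_pos'],o['torque'],o['wrist_force'])
# copper blob extents around the held beaker, image code
for n in('scene','top'):
    im=bot.camera(n)['img'];cv2.imwrite(f'pics/e_{n}.png',im)
E
```

```text
12.1167 [ 0.64258363 -0.23729513  0.22244653] [ 0.00353487  0.0830859  -0.00183202] [-1.04443693 -0.18012115 -1.46520088]
```

Emit:
play_rows(
  steps=[
    [[0,0,0,0],[0,0,0,0],[0,0,0,0],[0,0,0,0],[0,0,0,0]],
  ],
  squeeze=20,
  gripper=0.047,
)

```text
time: 12.63
ee_pos: [0.6424, -0.2372, 0.2208]
tcp_rot: [180.0, -0.0, 178.0]
wrist_force: [-0.3, -0.7, -1.9]
opening: 0.05
grasp_force: 26.4
```

Emit:
play_rows(
  steps=[
    [[0,0,0,-0.109],[0,0,0,-0.109],[0.0124,0.033,0.005,0],[0.0124,0.033,0.008,0],[0.0124,0.033,0.01,0]],
  ],
)

```text
time: 13.05
ee_pos: [0.5872, -0.1461, 0.1974]
tcp_rot: [180.0, 0.0, -169.6]
wrist_force: [0.4, 1.0, -1.3]
opening: 0.05
grasp_force: 26.4
```

Emit:
play_rows(
  steps=[
    [[0.0124,0.033,0.01,0],[0.0124,0.033,0.01,0],[0.0124,0.033,0.01,0],[0.0124,0.033,0.01,0],[0.0124,0.033,0.01,0]],
  ],
)

```text
time: 13.47
ee_pos: [0.4956, 0.0054, 0.1476]
tcp_rot: [-180.0, 0.0, -169.5]
wrist_force: [0.6, 1.5, -0.5]
opening: 0.0497
grasp_force: 26.4
```

Emit:
play_rows(
  steps=[
    [[0.0124,0.033,0.01,0],[0.0124,0.033,0.01,0],[0.0124,0.033,0.01,0],[0.0124,0.033,0.01,0],[0.0124,0.033,0.008,0]],
  ],
)

```text
time: 13.88
ee_pos: [0.4045, 0.1563, 0.0995]
tcp_rot: [180.0, 0.0, -169.5]
wrist_force: [0.6, 0.2, -1.5]
opening: 0.0502
grasp_force: 26.4
```

Emit:
play_rows(
  steps=[
    [[0,0,0.02,0],[0,0,0.02,0],[0,0,0.015,0],[0,0,0,0],[0,0,0,0]],
  ],
)

```text
time: 14.3
ee_pos: [0.4053, 0.1551, 0.0449]
tcp_rot: [-180.0, -0.1, -169.5]
wrist_force: [-0.5, -0.5, -1.1]
opening: 0.05
grasp_force: 26.4
```

Emit:
play_rows(
  steps=[
    [[0,0,0.01,0],[0,0,0.01,0],[0,0,0.005,0],[0,0,0,0],[0,0,0,0]],
  ],
)

```text
time: 14.72
ee_pos: [0.4057, 0.155, 0.0197]
tcp_rot: [-180.0, -0.0, -169.5]
wrist_force: [0.9, -0.2, -1.5]
opening: 0.05
grasp_force: 26.4
```

Emit:
play_rows(
  steps=[
    [[0,0,0.002,0],[0,0,0.002,0],[0,0,0,0],[0,0,0,0],[0,0,0,0]],
  ],
)

```text
time: 15.13
ee_pos: [0.4059, 0.1552, 0.0161]
tcp_rot: [180.0, 0.0, -169.5]
wrist_force: [-1.2, 0.5, -1.5]
opening: 0.0498
grasp_force: 26.4
```

Emit:
play_rows(
  steps=[
    [[0,0,0.002,0],[0,0,0,0],[0,0,0,0],[0,0,0,0],[0,0,0,0]],
  ],
)

```text
time: 15.55
ee_pos: [0.4059, 0.1552, 0.014]
tcp_rot: [180.0, 0.0, -169.5]
wrist_force: [-0.6, 0.3, -2.0]
opening: 0.05
grasp_force: 26.4
```

```bash
python3 -c "
from look import *
look('f1',[('scene',330,480,90,270,3.3),('top',190,280,150,310,3.3)])"
```

```text
(594, 792, 3)
```

View pics/f1.png

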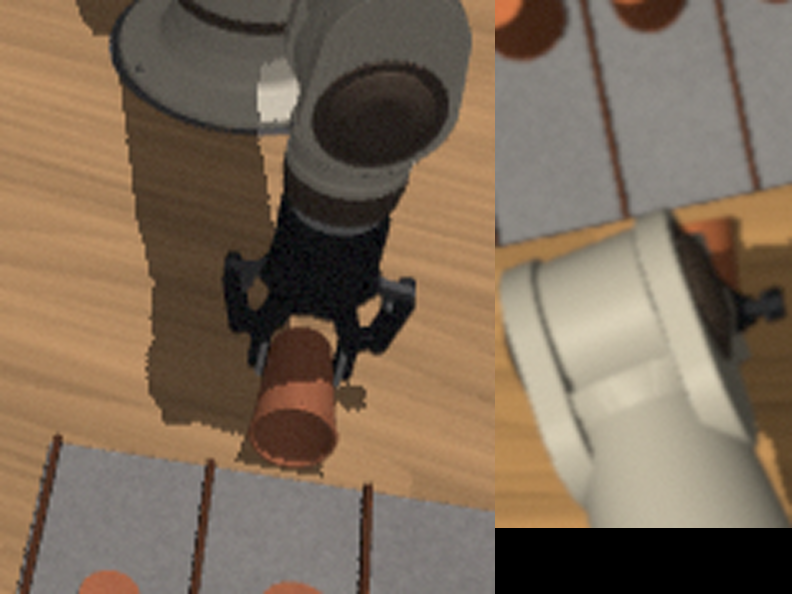

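The held beaker sits just short of the tray's near edge. Its mouth centre is at crop (295,437), the tray edge runs from (210,460) to (370,487), and no contact is felt yet.

```bash
python3 - <<'E'
from h import *
g=np.array([.4059,.1552,.030]);e=np.array([np.cos(np.radians(10.5)),np.sin(np.radians(10.5)),0])
z=np.array([0,0,1.])
for th in(-25,-20,-15,-10,-5,0):
    t=np.radians(th);ax=e*np.cos(t)-z*np.sin(t);dn=-e*np.sin(t)-z*np.cos(t)
    m=g+.083*ax;b=m+.031*dn;tp=m-.031*dn
    print(th,*[((proj('scene',p)-[330,90])*3.3).round() for p in(m,b,tp)],b[2].round(4))
print('edge',at('scene',330+210/3.3,90+463/3.3,.012),at('scene',330+370/3.3,90+487/3.3,.012))
E
```

```text
-25 [298. 404.] [290. 443.] [306. 364.] 0.037
-20 [296. 413.] [289. 451.] [304. 375.] 0.0293
-15 [294. 422.] [287. 457.] [302. 385.] 0.0215
-10 [293. 430.] [285. 463.] [300. 396.] 0.0139
-5 [291. 437.] [284. 467.] [298. 406.] 0.0064
0 [289. 444.] [283. 471.] [296. 416.] -0.001
edge [0.51161538 0.12062252 0.012     ] [0.48841474 0.23262998 0.012     ]
```

Emit:
play_rows(
  steps=[
    [[0,0,0.002,0],[0,0,0.002,0],[-0.003,0,0,0],[-0.003,0,0,0],[-0.003,0,0,0]],
  ],
)

```text
time: 16.07
ee_pos: [0.415, 0.1569, 0.01]
tcp_rot: [-180.0, 0.0, -169.5]
wrist_force: [-0.6, -0.1, -1.7]
opening: 0.0497
grasp_force: 26.4
```

Emit:
play_rows(
  steps=[
    [[-0.002,0,0,0],[-0.002,0,0,0],[0,0,0,0],[0,0,0,0],[0,0,0,0]],
  ],
)

```text
time: 16.48
ee_pos: [0.4185, 0.1575, 0.0099]
tcp_rot: [-180.0, -0.0, -169.5]
wrist_force: [0.8, -0.1, -0.8]
opening: 0.05
grasp_force: 26.4
```

Emit:
play_rows(
  steps=[
    [[-0.002,0,0,0],[-0.002,0,0,0],[0,0,0,0],[0,0,0,0],[0,0,0,0]],
  ],
)

```text
time: 16.9
ee_pos: [0.4212, 0.158, 0.0095]
tcp_rot: [-180.0, -0.2, -169.5]
wrist_force: [-6.4, -1.5, 0.2]
opening: 0.0497
grasp_force: 26.8
```

Emit:
play_rows(
  steps=[
    [[-0.0046,0,-0.014,0],[-0.0062,0,-0.0136,0],[-0.0084,0,-0.0123,0],[0,0,0,0],[0,0,0,0]],
  ],
)

```text
time: 17.32
ee_pos: [0.4413, 0.1618, 0.0505]
tcp_rot: [180.0, -0.0, -169.5]
wrist_force: [-8.2, -0.9, 4.3]
opening: 0.0499
grasp_force: 27.8
```

```bash
python3 - <<'E'
from workcell import bot
o=bot.get_obs();print(o['ee_pos'],o['wrist_force'],o['torque'])
E
```

```text
[0.44127005 0.16183935 0.05047042] [-8.15766708 -0.86698397  4.30887361] [-0.19376203  1.30092775  0.01934068]
```

Emit:
play_rows(
  steps=[
    [[-0.0104,0,-0.0107,0],[-0.0121,0,-0.0087,0],[-0.0134,0,-0.0065,0],[0,0,0,0],[0,0,0,0]],
  ],
)

```text
time: 17.73
ee_pos: [0.4768, 0.1683, 0.0753]
tcp_rot: [-180.0, -0.0, -169.5]
wrist_force: [-0.5, -0.6, -2.2]
opening: 0.0496
grasp_force: 28.2
```

Emit:
play_rows(
  steps=[
    [[-0.0144,0,-0.0041,0],[-0.0148,0,-0.0015,0],[-0.0149,0,0.0011,0],[0,0,0,0],[0,0,0,0]],
  ],
)

```text
time: 18.15
ee_pos: [0.5193, 0.1761, 0.0792]
tcp_rot: [-180.0, -0.1, -169.5]
wrist_force: [0.5, 0.1, -1.7]
opening: 0.0498
grasp_force: 28.2
```

```bash
python3 -c "
from look import *
look('f2',[('scene',330,500,90,270,3.3),('top',190,260,150,280,3.3)])
import cv2
o=bot.get_obs();print(o['ee_pos'],o['wrist_force'])"
```

```text
(594, 792, 3)
[0.51895556 0.1761034  0.07961945] [-0.92319314  0.51766912 -1.21981779]
```

```bash
cat > fit.py <<'E'
import cv2
from workcell import bot
from h import *
def fit(g,yaw,s,L,rf,rm,ths=range(-30,125,5)):
    e=np.array([np.cos(np.radians(yaw)),np.sin(np.radians(yaw)),0]);z=np.array([0,0,1.]);y=np.cross(z,e)
    im=bot.camera('scene')['img'].astype(int);b,gr,r=im[...,0],im[...,1],im[...,2]
    mask=((r>1.6*gr)&(r>50)&(r>2.0*b)).astype(np.uint8)
    out=[]
    for th in ths:
        t=np.radians(th);ax=e*np.cos(t)-z*np.sin(t);n=e*np.sin(t)+z*np.cos(t)
        P=[g+ax*d+rr*(n*np.cos(k)+y*np.sin(k)) for d,rr in((-s,rf),(L-s,rm)) for k in np.linspace(0,6.28,40)]
        h=cv2.convexHull(np.array([proj('scene',p) for p in P],np.float32)).astype(np.int32)
        m=np.zeros(mask.shape,np.uint8);cv2.fillConvexPoly(m,h,1)
        w=cv2.dilate(m,np.ones((25,25)))
        out.append((th,(m&mask).sum()/max(1,(m|(mask&w)).sum())))
    return sorted(out,key=lambda q:-q[1])[:4]
E
python3 - <<'E'
from fit import *
o=bot.get_obs();g=np.array(o['ee_pos'])+[0,0,.016]
print(o['time'],fit(g,10.5,.013,.096,.023,.031))
E
```

```text
18.25 [(40, np.float64(0.7568627450980392)), (35, np.float64(0.7498057498057498)), (45, np.float64(0.7394312067640276)), (-5, np.float64(0.738996138996139))]
```

```bash
cat >> fit.py <<'E'
def blob(g,name='scene'):
    im=bot.camera(name)['img'].astype(int);b,gr,r=im[...,0],im[...,1],im[...,2]
    mask=((r>1.6*gr)&(r>50)&(r>2.0*b)).astype(np.uint8)
    n,l,st,c=cv2.connectedComponentsWithStats(mask);u=proj(name,g)
    k=[i for i in range(1,n) if st[i,4]>60];k.sort(key=lambda i:np.hypot(*(c[i]-u)))
    return u,[(st[i].tolist(),c[i].round(1).tolist()) for i in k[:3]]
def box(g,yaw,s,L,rf,rm,th,name='scene'):
    e=np.array([np.cos(np.radians(yaw)),np.sin(np.radians(yaw)),0]);z=np.array([0,0,1.]);y=np.cross(z,e)
    t=np.radians(th);ax=e*np.cos(t)-z*np.sin(t);n=e*np.sin(t)+z*np.cos(t)
    P=np.array([proj(name,g+ax*d+rr*(n*np.cos(k)+y*np.sin(k))) for d,rr in((-s,rf),(L-s,rm)) for k in np.linspace(0,6.28,40)])
    return P.min(0).round(1),P.max(0).round(1)
E
python3 - <<'E'
from fit import *
o=bot.get_obs();g=np.array(o['ee_pos'])+[0,0,.016]
print(blob(g))
for th in(0,20,40,60,80,90,100):print(th,*box(g,10.5,.013,.096,.023,.031,th))
E
```

```text
(array([421.25088032, 216.61626484]), [([403, 209, 30, 46, 993], [419.3, 232.7]), ([398, 267, 33, 46, 1021], [415.4, 289.7]), ([437, 255, 5, 74, 127], [439.1, 291.6])])
0 [403.6 205.3] [433.7 255.1]
20 [402.1 207.1] [432.5 256.8]
40 [401.3 209.1] [432.7 256.2]
60 [401.2 207.6] [432.8 256.6]
80 [401.8 205.6] [432.8 253.3]
90 [402.2 205. ] [432.8 250.2]
100 [402.9 204.7] [432.8 246.2]
```

```bash
python3 - <<'E'
from fit import *
o=bot.get_obs();g=np.array(o['ee_pos'])+[0,0,.016];print(o['torque'])
print(blob(g,'top'))
for th in(0,20,40,60,80,90):print(th,*box(g,10.5,.013,.096,.023,.031,th,'top'))
E
```

```text
[-0.05975119  0.05754859 -0.02099112]
(array([244.11307445, 203.07932539]), [([242, 175, 12, 17, 115], [248.2, 181.6]), ([222, 134, 25, 25, 403], [234.1, 145.9]), ([266, 130, 17, 20, 261], [273.8, 139.5])])
0 [226.5 169.5] [253.7 209.8]
20 [228.7 169.8] [253.5 211.4]
40 [231.3 173.5] [254.2 212.8]
60 [234.  180.2] [256.6 213.1]
80 [234.6 189.3] [258.8 212.3]
90 [234.5 193.9] [259.8 216.5]
```

View pics/f2.png

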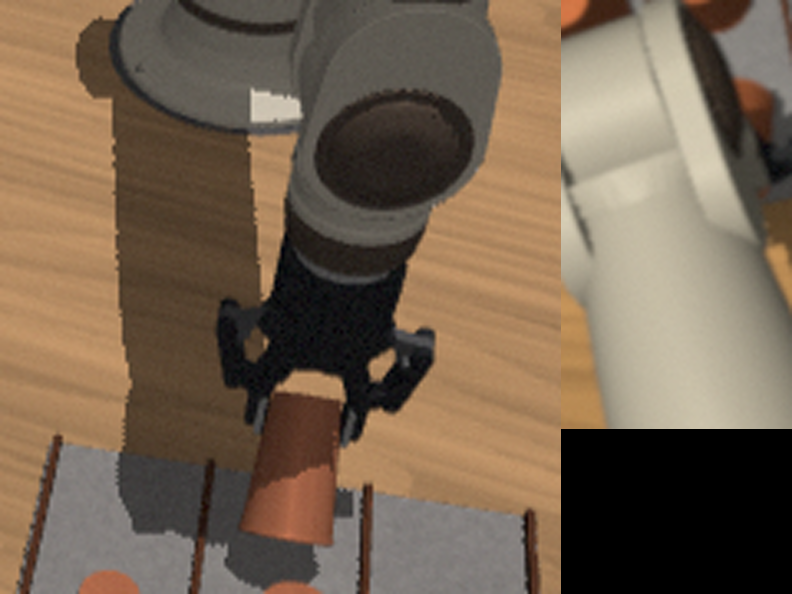

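The mouth rim is now edge-on, running from crop (242,530) to (332,545), so the beaker has tipped to about 45°. I'll hook the rim's low edge on the tray edge once more and finish the turn.

Emit:
play_rows(
  steps=[
    [[0,0,-0.012,0],[0.02,0,0,0],[0.02,0,0,0],[0.02,0,0,0],[0,0,0.01,0]],
  ],
)

```text
time: 18.82
ee_pos: [0.4595, 0.1653, 0.085]
tcp_rot: [180.0, 0.1, -169.5]
wrist_force: [0.7, 0.2, -1.2]
opening: 0.0498
grasp_force: 28.1
```

Emit:
play_rows(
  steps=[
    [[0,0,0.01,0],[0,0,0,0],[-0.003,0,0,0],[-0.003,0,0,0],[0,0,0,0]],
  ],
)

```text
time: 19.23
ee_pos: [0.4681, 0.1668, 0.0725]
tcp_rot: [180.0, 0.0, -169.5]
wrist_force: [0.0, 0.2, -1.5]
opening: 0.0499
grasp_force: 28.2
```

Emit:
play_rows(
  steps=[
    [[-0.003,0,0,0],[-0.003,0,0,0],[0,0,0,0],[0,0,0,0],[0,0,0,0]],
  ],
)

```text
time: 19.65
ee_pos: [0.4729, 0.1676, 0.0723]
tcp_rot: [-180.0, -0.0, -169.5]
wrist_force: [-0.7, -0.4, -1.8]
opening: 0.0497
grasp_force: 28.2
```

Emit:
play_rows(
  steps=[
    [[-0.003,0,0,0],[-0.003,0,0,0],[-0.003,0,0,0],[0,0,0,0],[0,0,0,0]],
  ],
)

```text
time: 20.07
ee_pos: [0.4819, 0.1693, 0.0722]
tcp_rot: [-180.0, -0.0, -169.5]
wrist_force: [0.3, -0.1, -2.6]
opening: 0.05
grasp_force: 28.2
```

Emit:
play_rows(
  steps=[
    [[0,0,-0.006,0],[0.015,0,0,0],[0.015,0,0,0],[0,0,0.006,0],[0,0,0.007,0]],
  ],
)

```text
time: 20.48
ee_pos: [0.4525, 0.164, 0.066]
tcp_rot: [180.0, 0.1, -169.5]
wrist_force: [0.7, 0.9, -1.9]
opening: 0.05
grasp_force: 28.2
```

Emit:
play_rows(
  steps=[
    [[-0.003,0,0,0],[-0.003,0,0,0],[-0.002,0,0,0],[0,0,0,0],[0,0,0,0]],
  ],
)

```text
time: 20.9
ee_pos: [0.4605, 0.1653, 0.0657]
tcp_rot: [-180.0, -0.0, -169.5]
wrist_force: [-3.8, -1.4, 4.6]
opening: 0.0499
grasp_force: 29.5
```

```bash
python3 - <<'E'
from fit import *
o=bot.get_obs();g=np.array(o['ee_pos'])+[0,0,.016]
print(g,o['wrist_force'],fit(g,10.5,.013,.096,.023,.031,range(20,90,5)))
for n in('scene','top'):
  print(n,blob(g,n)[1][:1])
  for th in(30,40,50,60,70):print(th,*box(g,10.5,.013,.096,.023,.031,th,n))
E
```

```text
[0.46046023 0.16529281 0.08168833] [-3.78769691 -1.41807846  4.62366148] [(35, np.float64(0.7624454148471616)), (40, np.float64(0.752414398595259)), (30, np.float64(0.7461538461538462)), (55, np.float64(0.7431740614334471))]
scene [([404, 194, 30, 43, 890], [420.1, 216.6])]
30 [403.3 193.3] [432.9 239.4]
40 [403.  194.3] [432.9 239. ]
50 [402.8 194.2] [433.  239.5]
60 [402.9 193.1] [433.  239.6]
70 [403.1 192. ] [433.1 238.8]
top [([247, 197, 12, 19, 141], [252.9, 204.8])]
30 [235.  193.5] [258.4 234.4]
40 [236.3 195.5] [259.  235.1]
50 [237.6 198.4] [260.1 235.5]
60 [238.9 201.9] [261.3 235.6]
70 [240. 206.] [262.4 235.4]
```

Emit:
play_rows(
  steps=[
    [[-0.007,0,-0.0035,0],[-0.007,0,-0.003,0],[-0.0075,0,-0.0022,0],[-0.0075,0,-0.0015,0],[0,0,0,0]],
  ],
)

```text
time: 21.47
ee_pos: [0.4902, 0.1709, 0.0756]
tcp_rot: [180.0, 0.1, -169.5]
wrist_force: [-2.1, -1.2, 1.8]
opening: 0.0496
grasp_force: 30.5
```

Emit:
play_rows(
  steps=[
    [[-0.0075,0,-0.0005,0],[-0.0075,0,-0.0003,0],[-0.0075,0,0.0005,0],[-0.0075,0,0.001,0],[0,0,0,0]],
  ],
)

```text
time: 21.88
ee_pos: [0.5197, 0.1762, 0.0745]
tcp_rot: [-180.0, 0.1, -169.5]
wrist_force: [0.7, -2.2, 2.7]
opening: 0.0498
grasp_force: 20.7
```

```bash
python3 - <<'E'
from fit import *
o=bot.get_obs();g=np.array(o['ee_pos'])+[0,0,.016]
print(g,o['wrist_force'],fit(g,10.5,.013,.096,.023,.031,range(20,111,5)))
for n in('scene','top'):
  print(n,blob(g,n)[1][:1])
  for th in(50,60,70,80,90):print(th,*box(g,10.5,.013,.096,.023,.031,th,n))
E
```

```text
[0.51971378 0.17618103 0.09053408] [ 0.70287174 -2.16535433  2.68108803] [(75, np.float64(0.72)), (80, np.float64(0.7190553745928339)), (85, np.float64(0.7078189300411523)), (70, np.float64(0.7053780202650038))]
scene [([403, 209, 30, 47, 914], [418.7, 233.1])]
50 [400.8 210.5] [432.3 258.4]
60 [400.9 209.3] [432.3 258.3]
70 [401.1 208.2] [432.3 257.1]
80 [401.4 207.4] [432.3 254.9]
90 [401.9 206.8] [432.3 251.8]
top [([222, 134, 25, 25, 409], [234.0, 145.9])]
50 [233.  176.6] [255.7 213. ]
60 [234.4 180.3] [256.9 213.1]
70 [235.2 184.6] [258.  212.8]
80 [235.  189.4] [259.1 212.3]
90 [234.9 193.9] [260.1 216.5]
```

Emit:
play_rows(
  steps=[
    [[0,0,-0.015,0],[-0.022,0,0,0],[-0.025,0.001,0,0],[-0.023,0.001,0,0],[0,0,0,0]],
  ],
)

```text
time: 22.45
ee_pos: [0.589, 0.1914, 0.0887]
tcp_rot: [180.0, 0.0, -169.5]
wrist_force: [-0.5, 0.5, -2.1]
opening: 0.0503
grasp_force: 20.8
```

Emit:
play_rows(
  steps=[
    [[0,0,0.003,0],[0,0,0.002,0],[0,0,0,0],[0,0,0,0],[0,0,0,0]],
  ],
)

```text
time: 22.87
ee_pos: [0.5861, 0.1907, 0.0851]
tcp_rot: [180.0, 0.0, -169.5]
wrist_force: [0.4, 0.6, -1.3]
opening: 0.0497
grasp_force: 20.7
```

```bash
python3 - <<'E'
from fit import *
o=bot.get_obs();g=np.array(o['ee_pos'])+[0,0,.017]
print(g,o['wrist_force'],o['opening'],fit(g,10.5,.014,.096,.023,.031,range(20,111,5)))
for n in('scene',):
  print(n,blob(g,n)[1][:2])
  for th in(50,60,70,80,90):print(th,*box(g,10.5,.013,.096,.023,.031,th,n))
E
```

```text
[0.58612496 0.19067906 0.10206902] [ 0.35491454  0.64735195 -1.3287863 ] 0.04974061304070441 [(25, np.float64(0.6278409090909091)), (50, np.float64(0.6200676437429538)), (30, np.float64(0.6177802944507361)), (55, np.float64(0.6161163961947398))]
scene [([398, 230, 36, 83, 1875], [416.6, 272.1]), ([437, 252, 5, 77, 143], [439.1, 291.4])]
50 [399.4 230.4] [432.6 281.7]
60 [399.5 229.2] [432.6 281.2]
70 [399.7 228.1] [432.6 279.7]
80 [400.1 227.2] [432.6 277. ]
90 [400.6 226.7] [432.6 273.4]
```

Emit:
play_rows(
  steps=[
    [[0,0,0.002,0],[0,0,0.002,0],[0,0,0.001,0],[0,0,0,0],[0,0,0,0]],
  ],
)

```text
time: 23.38
ee_pos: [0.5865, 0.1907, 0.0796]
tcp_rot: [-180.0, -0.0, -169.5]
wrist_force: [-0.2, 0.3, -1.8]
opening: 0.0497
grasp_force: 20.7
```

Emit:
play_rows(
  steps=[
    [[0,0,0.002,0],[0,0,0.001,0],[0,0,0,0],[0,0,0,0],[0,0,0,0]],
  ],
)

```text
time: 23.8
ee_pos: [0.5866, 0.1907, 0.0768]
tcp_rot: [180.0, 0.0, -169.5]
wrist_force: [-0.4, 0.2, -1.6]
opening: 0.0497
grasp_force: 20.7
```

Emit:
play_rows(
  steps=[
    [[0,0,0.001,0],[0,0,0.001,0],[0,0,0,0],[0,0,0,0],[0,0,0,0]],
  ],
)

```text
time: 24.22
ee_pos: [0.5868, 0.1908, 0.0751]
tcp_rot: [180.0, 0.0, -169.5]
wrist_force: [0.1, -0.6, 1.1]
opening: 0.0498
grasp_force: 20.9
```

Emit:
play_rows(
  steps=[
    [[0,0,0.001,0],[0,0,0.001,0],[0,0,0,0],[0,0,0,0],[0,0,0,0]],
  ],
)

```text
time: 24.63
ee_pos: [0.5878, 0.191, 0.0746]
tcp_rot: [180.0, 0.2, -169.5]
wrist_force: [1.4, -0.2, 9.3]
opening: 0.0496
grasp_force: 20.9
```

Emit:
play_rows(
  steps=[
    [[-0.003,0,0,0],[-0.003,0,0,0],[-0.003,0,0,0],[-0.003,0,0,0],[0,0,0,0]],
  ],
)

```text
time: 25.05
ee_pos: [0.5986, 0.1929, 0.0723]
tcp_rot: [-180.0, -0.0, -169.5]
wrist_force: [-0.6, 0.4, 3.2]
opening: 0.0497
grasp_force: 20.8
```

```bash
python3 - <<'E'
from workcell import bot
o=bot.get_obs();print(o['ee_pos'],o['wrist_force'],o['torque'],o['opening'])
E
```

```text
[0.59859463 0.19292036 0.07229757] [-0.57514704  0.38978814  3.20958783] [-0.20922296  0.1662067   0.01037178] 0.049745554220777186
```

Emit:
play_rows(
  steps=[
    [[0,0,0.0015,0],[0,0,0.0015,0],[-0.003,0,0,0],[-0.002,0,0,0],[0,0,0,0]],
  ],
)

```text
time: 25.47
ee_pos: [0.6032, 0.1941, 0.0712]
tcp_rot: [180.0, 0.0, -169.5]
wrist_force: [-6.9, -1.1, 12.7]
opening: 0.0491
grasp_force: 21.6
```

```bash
python3 - <<'E'
from workcell import bot
o=bot.get_obs();print(o['ee_pos'],o['wrist_force'],o['torque'],o['opening'])
E
```

```text
[0.60315808 0.19405518 0.07124438] [-6.8849132  -1.06610686 12.66214847] [-0.19128231  1.36679207 -0.05785386] 0.04906478020193016
```

Emit:
play_rows(
  steps=[
    [[0,0,-0.002,0],[0,0,-0.0015,0],[0.004,0,0,0],[0.003,0,0,0],[0,0,0,0]],
  ],
)

```text
time: 25.88
ee_pos: [0.5956, 0.1924, 0.0727]
tcp_rot: [-180.0, -0.1, -169.5]
wrist_force: [1.3, 0.3, -1.0]
opening: 0.049
grasp_force: 20.9
```

Emit:
play_rows(
  steps=[
    [[0,0,0.001,0],[0,0,0.001,0],[0,0,0.0005,0],[0,0,0,0],[0,0,0,0]],
  ],
)

```text
time: 26.3
ee_pos: [0.5968, 0.1927, 0.0713]
tcp_rot: [180.0, 0.1, -169.5]
wrist_force: [1.3, 0.2, 3.9]
opening: 0.0491
grasp_force: 21.0
```

Emit:
play_rows(
  steps=[
    [[0,0,0,0],[0,0,0,0],[0,0,0,0],[0,0,0,0],[0,0,0,0]],
  ],
  gripper=0.0854,
)

```text
time: 26.72
ee_pos: [0.5963, 0.1925, 0.0705]
tcp_rot: [-180.0, -0.0, -169.5]
wrist_force: [0.0, 0.0, -0.3]
opening: 0.0853
grasp_force: 0.0
```

Emit:
play_rows(
  steps=[
    [[0,0,-0.02,0],[0,0,-0.03,0],[0,0,-0.04,0],[0,0,-0.04,0.109],[0,0,0,0.109]],
  ],
)

```text
time: 27.13
ee_pos: [0.5982, 0.1932, 0.2097]
tcp_rot: [179.8, 0.6, 177.7]
wrist_force: [1.6, 0.6, 1.4]
opening: 0.0856
grasp_force: 0.0
```

Emit:
play_rows(
  steps=[
    [[0.0084,-0.0358,0,0],[0.0084,-0.0358,0,0],[0.0084,-0.0358,0,0],[0.0084,-0.0358,0,0],[0.0084,-0.0358,0,0]],
  ],
)

```text
time: 27.55
ee_pos: [0.5474, 0.0138, 0.2007]
tcp_rot: [-180.0, 0.0, 178.0]
wrist_force: [0.9, -0.2, 0.1]
opening: 0.0856
grasp_force: 0.0
```

Emit:
play_rows(
  steps=[
    [[0.0084,-0.0358,0,0],[0.0084,-0.0358,0,0],[0.0084,-0.0358,0,0],[0.0084,-0.0358,0,0],[0.0084,-0.0358,0,0]],
  ],
)

```text
time: 27.97
ee_pos: [0.4992, -0.1639, 0.2009]
tcp_rot: [-180.0, 0.0, 178.0]
wrist_force: [0.6, 0.6, 0.9]
opening: 0.0856
grasp_force: 0.0
```

Emit:
play_rows(
  steps=[
    [[0.0084,-0.0358,0,0],[0.0084,-0.0358,0,0],[0,0,0.02,0],[0,0,0,0],[0,0,0,0]],
  ],
)

```text
time: 28.38
ee_pos: [0.4801, -0.2331, 0.18]
tcp_rot: [179.9, -0.1, 178.0]
wrist_force: [0.0, 0.4, 0.4]
opening: 0.0852
grasp_force: 0.0
```

```bash
python3 - <<'E'
from fit import *
o=bot.get_obs();print(o['time'],o['ee_pos'],o['tcp_rot'])
c=np.array([.596,.1925,.012])
for n in('scene','top'):
  print(n,[b for b in blob(np.array([.596,.1925,.06]),n)[1]])
  print('pred',*box(c+[0,0,.096],10.5,0,.096,.023,.031,90,n))
  print('pred stock',*box(np.array([.680,.210,.108]),10.5,0,.096,.023,.031,90,n))
E
```

```text
28.3833 [ 0.48006755 -0.23308442  0.18004112] [ 1.79936349e+02 -1.05636652e-01  1.77958383e+02]
scene [([398, 239, 34, 74, 1718], [416.1, 276.2]), ([383, 255, 9, 51, 83], [386.8, 280.9]), ([438, 272, 3, 34, 65], [439.2, 288.9])]
pred [399.7 232.4] [431.8 278.9]
pred stock [396.6 265.5] [430.4 313.6]
top [([222, 134, 30, 50, 823], [236.5, 158.5]), ([266, 130, 17, 20, 261], [273.8, 139.4]), ([177, 138, 33, 29, 639], [193.6, 152.4])]
pred [228.2 164.9] [253.9 189.3]
pred stock [221.5 133.4] [247.5 159.8]
```

```bash
cat > disc.py <<'E'
from fit import *
def discs(name='top',lo=170):
    im=bot.camera(name)['img'].astype(int);b,g,r=im[...,0],im[...,1],im[...,2]
    m=((r>lo)&(r>1.6*g)&(r>2*b)).astype(np.uint8)
    n,l,st,c=cv2.connectedComponentsWithStats(m)
    for i in range(1,n):
        if st[i,4]>25 and 165<c[i][0]<315 and 100<c[i][1]<240:print(lo,st[i].tolist(),c[i].round(1),at(name,*c[i],.108).round(4)[:2],at(name,*c[i],.124).round(4)[:2])
E
python3 - <<'E'
from disc import *
for lo in(170,190,205):discs('top',lo)
E
```

```text
170 [266, 130, 13, 12, 131] [272.  135.5] [0.6954 0.1   ] [0.6919 0.0984]
170 [222, 134, 16, 16, 200] [229.8 141.8] [0.6805 0.211 ] [0.6772 0.2081]
170 [178, 138, 20, 20, 302] [187.4 147.9] [0.6662 0.3224] [0.6631 0.3181]
170 [228, 160, 16, 17, 211] [235.6 168. ] [0.6107 0.1961] [0.6083 0.1933]
190 [266, 130, 13, 12, 116] [272.  135.5] [0.6955 0.1001] [0.692  0.0986]
190 [223, 135, 15, 15, 166] [230.1 142.1] [0.6798 0.2104] [0.6765 0.2075]
190 [178, 138, 19, 19, 266] [187.5 147.7] [0.6668 0.3221] [0.6637 0.3178]
190 [228, 161, 16, 15, 190] [235.4 168. ] [0.6107 0.1966] [0.6082 0.1939]
205 [232, 166, 10, 10, 53] [236.8 171.2] [0.6023 0.193 ] [0.5999 0.1903]
```

Emit:
play_rows(
  steps=[
    [[0.004,0,0.03,0],[0,0,0.035,0],[0,0,0.035,0],[0,0,0.02,0],[0,0,0,0]],
  ],
)

```text
time: 29.05
ee_pos: [0.4748, -0.2314, 0.0565]
tcp_rot: [179.8, -0.3, 178.1]
wrist_force: [-0.0, 0.8, -0.5]
opening: 0.0855
grasp_force: 0.0
```

Emit:
play_rows(
  steps=[
    [[0,0,0,0],[0,0,0,0],[0,0,0,0],[0,0,0,0],[0,0,0,0]],
  ],
  gripper=0.045,
  squeeze=20,
)

```text
time: 29.47
ee_pos: [0.478, -0.2319, 0.0637]
tcp_rot: [179.9, 0.2, 178.1]
wrist_force: [-1.7, 10.1, 7.9]
opening: 0.055
grasp_force: 20.3
```

Emit:
play_rows(
  steps=[
    [[0,0,0,0],[0,0,0,0],[0,0,0,0],[0,0,0,0],[0,0,-0.005,0]],
  ],
)

```text
time: 29.88
ee_pos: [0.4775, -0.2326, 0.0675]
tcp_rot: [180.0, 0.1, 178.1]
wrist_force: [0.7, -0.4, -1.4]
opening: 0.055
grasp_force: 21.4
```

Emit:
play_rows(
  steps=[
    [[0,0,0.005,0],[0,0,0,0],[0,0,0,0],[0,0,0,0],[-0.005,0,0,0]],
  ],
  gripper=0.07,
)

```text
time: 30.3
ee_pos: [0.4814, -0.2335, 0.0609]
tcp_rot: [-180.0, -0.0, 178.0]
wrist_force: [0.7, 0.1, 1.2]
opening: 0.0703
grasp_force: 0.0
```

Emit:
play_rows(
  steps=[
    [[0,0,0,0],[0,0,0,0],[0,0,0,0],[0,0,0,0],[0,0,0,0]],
  ],
  gripper=0.045,
  squeeze=20,
)

```text
time: 30.72
ee_pos: [0.4825, -0.2311, 0.0616]
tcp_rot: [179.7, 0.1, 178.1]
wrist_force: [-0.2, 14.3, 10.7]
opening: 0.0563
grasp_force: 19.9
```

Emit:
play_rows(
  steps=[
    [[0,0,-0.005,0],[0,0,-0.02,0],[0,0,-0.03,0],[0,0,-0.035,0],[0,0,-0.035,0]],
  ],
)

```text
time: 31.13
ee_pos: [0.4812, -0.2332, 0.1865]
tcp_rot: [180.0, -0.1, 178.0]
wrist_force: [0.7, 0.1, -1.4]
opening: 0.0564
grasp_force: 21.9
```

Emit:
play_rows(
  steps=[
    [[0,0,-0.03,0],[0,0,-0.015,0],[0,0,0,0],[0,0,0,0],[0,0,0,0]],
  ],
)

```text
time: 31.55
ee_pos: [0.4814, -0.2332, 0.2288]
tcp_rot: [179.9, -0.1, 178.0]
wrist_force: [0.2, 0.2, -2.2]
opening: 0.0564
grasp_force: 21.9
```

```bash
python3 - <<'E'
from fit import *
o=bot.get_obs();g=np.array(o['ee_pos'])+[.011,0,.014]
print(o['wrist_force'],o['torque'],o['opening'])
print(fit(g,-2,.014,.112,.027,.036,range(-30,111,5)))
for n in('scene','top'):
  print(n,blob(g,n)[1][:2])
  for th in(-10,0,20,40,60,80,90):print(th,*box(g,-2,.014,.112,.027,.036,th,n))
E
```

```text
[ 0.16218961  0.19155397 -2.20196217] [ 0.01968809  0.08872237 -0.07261095] 0.05643456595634041
[(0, np.float64(0.7800118273211117)), (-5, np.float64(0.7734282325029656)), (5, np.float64(0.7497103128621089)), (-10, np.float64(0.7306338028169014))]
scene [([222, 98, 46, 50, 1308], [245.7, 123.0]), ([207, 173, 84, 110, 890], [245.2, 229.9])]
-10 [217.9  98.3] [270.2 146.4]
0 [218.6  98.3] [270.2 151.3]
20 [221.8  99.3] [270.2 157.4]
40 [227.1 101.6] [270.  158.8]
60 [234.  102.8] [269.6 158.7]
80 [241.8 100.9] [272.3 157.5]
90 [243.7  99.8] [275.8 155.4]
top [([381, 98, 42, 135, 2063], [395.9, 163.3]), ([492, 78, 19, 25, 262], [501.0, 90.1])]
-10 [395.6 163.9] [427.1 213.6]
0 [394.6 162.3] [425.6 213. ]
20 [392.6 162.1] [422.6 216.4]
40 [390.9 167. ] [422.3 218.6]
60 [389.6 176.1] [422.5 219.3]
80 [389.  188.2] [422.6 218.5]
90 [388.9 194.2] [422.6 223.4]
```

Emit:
play_rows(
  steps=[
    [[0,0,0,-0.109],[0.0018,0.0363,0,-0.109],[0.0018,0.0363,0.01,0],[0.0018,0.0363,0.01,0],[0.0018,0.0363,0.01,0]],
  ],
)

```text
time: 32.12
ee_pos: [0.4511, -0.0899, 0.1993]
tcp_rot: [180.0, -0.1, -169.6]
wrist_force: [0.2, 0.7, -1.2]
opening: 0.0564
grasp_force: 22.1
```

Emit:
play_rows(
  steps=[
    [[0.0018,0.0363,0.01,0],[0.0018,0.0363,0.01,0],[0.0018,0.0363,0.01,0],[0.0018,0.0363,0.01,0],[0.0018,0.0363,0.01,0]],
  ],
)

```text
time: 32.53
ee_pos: [0.409, 0.0871, 0.1495]
tcp_rot: [-180.0, -0.0, -169.5]
wrist_force: [0.6, 0.4, -1.5]
opening: 0.0561
grasp_force: 22.1
```

Emit:
play_rows(
  steps=[
    [[0.0018,0.0363,0.01,0],[0.0018,0.0363,0.01,0],[0.0018,0.0363,0.01,0],[0.0018,0.0363,0.01,0],[0.0018,0.0363,0.01,0]],
  ],
)

```text
time: 32.95
ee_pos: [0.3669, 0.2639, 0.0995]
tcp_rot: [-180.0, -0.0, -169.5]
wrist_force: [0.3, -0.9, -2.6]
opening: 0.0562
grasp_force: 22.1
```

```bash
python3 - <<'E'
from fit import *
o=bot.get_obs();print(o['ee_pos'],o['tcp_rot'][2])
g=np.array(o['ee_pos'])+[.01,.002,.015]
print(fit(g,10.5,.016,.112,.027,.036,range(-30,41,5)))
E
```

```text
[0.36694794 0.26389242 0.09950155] -169.49623064394848
[(-10, np.float64(0.737123745819398)), (-5, np.float64(0.730644111906311)), (0, np.float64(0.7148313176320815)), (-15, np.float64(0.7081081081081081))]
```

Emit:
play_rows(
  steps=[
    [[0,0,0.03,0],[0,0,0.03,0],[0,0,0.015,0],[0,0,0,0],[0,0,0,0]],
  ],
)

```text
time: 33.42
ee_pos: [0.3675, 0.2619, 0.0249]
tcp_rot: [-179.9, -0.1, -169.5]
wrist_force: [1.2, -0.2, -1.5]
opening: 0.0564
grasp_force: 22.2
```

Emit:
play_rows(
  steps=[
    [[0,0,0.003,0],[0,0,0.002,0],[0,0,0.002,0],[0,0,0,0],[0,0,0,0]],
  ],
)

```text
time: 33.83
ee_pos: [0.3685, 0.2625, 0.0191]
tcp_rot: [180.0, 0.0, -169.5]
wrist_force: [0.5, -0.3, -2.6]
opening: 0.0561
grasp_force: 22.2
```

Emit:
play_rows(
  steps=[
    [[0,0,0.002,0],[0,0,0.001,0],[-0.003,0,0,0],[-0.003,0,0,0],[-0.003,0,0,0]],
  ],
)

```text
time: 34.25
ee_pos: [0.3775, 0.2642, 0.0158]
tcp_rot: [180.0, 0.0, -169.5]
wrist_force: [-0.9, -0.5, -1.3]
opening: 0.0563
grasp_force: 22.3
```

Emit:
play_rows(
  steps=[
    [[-0.002,0,0,0],[-0.002,0,0,0],[-0.001,0,0,0],[0,0,0,0],[0,0,0,0]],
  ],
)

```text
time: 34.67
ee_pos: [0.3785, 0.2642, 0.0146]
tcp_rot: [-180.0, -0.5, -169.4]
wrist_force: [-19.0, -1.9, 4.9]
opening: 0.0565
grasp_force: 23.5
```

Emit:
play_rows(
  steps=[
    [[-0.0045,0,-0.0163,0],[-0.0074,0,-0.0152,0],[-0.01,0,-0.0136,0],[0,0,0,0],[0,0,0,0]],
  ],
)

```text
time: 35.08
ee_pos: [0.4035, 0.2696, 0.0621]
tcp_rot: [179.9, -0.0, -169.5]
wrist_force: [-9.5, 1.3, 6.0]
opening: 0.0565
grasp_force: 24.6
```

```bash
cat > chk.py <<'E'
from fit import *
o=bot.get_obs();g=np.array(o['ee_pos'])+[.01,.002,.015]
print(o['time'],o['ee_pos'].round(4),o['wrist_force'].round(1))
print(fit(g,10.5,.016,.112,.027,.036,range(-10,111,5)))
E
python3 chk.py
```

```text
35.0833 [0.4035 0.2696 0.0621] [-9.5  1.3  6. ]
[(30, np.float64(0.8048933500627352)), (0, np.float64(0.7976190476190477)), (5, np.float64(0.7935049019607843)), (35, np.float64(0.7896725440806045))]
```

Emit:
play_rows(
  steps=[
    [[-0.0065,0,-0.0058,0],[-0.0065,0,-0.0055,0],[-0.0072,0,-0.0048,0],[-0.0072,0,-0.0042,0],[0,0,0,0]],
  ],
)

```text
time: 35.55
ee_pos: [0.4314, 0.274, 0.0827]
tcp_rot: [-180.0, 0.0, -169.5]
wrist_force: [-7.1, -3.5, 9.6]
opening: 0.0561
grasp_force: 27.6
```

```bash
python3 chk.py
```

```text
35.55 [0.4314 0.274  0.0827] [-7.1 -3.5  9.6]
[(40, np.float64(0.8012307692307692)), (50, np.float64(0.7822141560798548)), (45, np.float64(0.7821842586943258)), (35, np.float64(0.7776456599286563))]
```

Emit:
play_rows(
  steps=[
    [[-0.0078,0,-0.0036,0],[-0.0079,0,-0.003,0],[-0.0084,0,-0.0022,0],[-0.0084,0,-0.0015,0],[0,0,0,0]],
  ],
)

```text
time: 36.02
ee_pos: [0.4642, 0.2801, 0.0929]
tcp_rot: [-180.0, 0.1, -169.5]
wrist_force: [-2.5, -2.4, 8.6]
opening: 0.0562
grasp_force: 27.2
```

Emit:
play_rows(
  steps=[
    [[-0.0087,0,-0.0008,0],[-0.0087,0,-0.0004,0],[-0.0086,0,0.0004,0],[-0.0086,0,0.0008,0],[0,0,0,0]],
  ],
)

```text
time: 36.43
ee_pos: [0.4979, 0.2866, 0.0919]
tcp_rot: [180.0, 0.0, -169.5]
wrist_force: [-3.8, -0.7, 4.1]
opening: 0.0558
grasp_force: 23.1
```

```bash
python3 chk.py
```

```text
36.4333 [0.4979 0.2866 0.0919] [-3.8 -0.7  4.1]
[(95, np.float64(0.7331686226065472)), (100, np.float64(0.7182462927143778)), (90, np.float64(0.6925734024179621)), (105, np.float64(0.6707712248865846))]
```

Emit:
play_rows(
  steps=[
    [[0,0,-0.012,0],[-0.018,0,0,0],[-0.018,0.0005,0,0],[-0.017,0.0005,0,0],[0,0,0.004,0]],
  ],
)

```text
time: 36.9
ee_pos: [0.5511, 0.2974, 0.0998]
tcp_rot: [180.0, 0.1, -169.5]
wrist_force: [-0.3, 0.1, -1.8]
opening: 0.0561
grasp_force: 22.3
```

Emit:
play_rows(
  steps=[
    [[0,0,0.003,0],[0,0,0.002,0],[0,0,0.001,0],[0,0,0,0],[0,0,0,0]],
  ],
)

```text
time: 37.32
ee_pos: [0.548, 0.2969, 0.0937]
tcp_rot: [180.0, 0.0, -169.5]
wrist_force: [-0.2, -0.5, -1.5]
opening: 0.0564
grasp_force: 22.3
```

Emit:
play_rows(
  steps=[
    [[0,0,0.001,0],[0,0,0.001,0],[0,0,0,0],[0,0,0,0],[0,0,0,0]],
  ],
)

```text
time: 37.73
ee_pos: [0.5488, 0.2971, 0.0921]
tcp_rot: [180.0, 0.1, -169.5]
wrist_force: [1.7, 0.1, 2.8]
opening: 0.0563
grasp_force: 22.9
```

Emit:
play_rows(
  steps=[
    [[0,0,0.001,0],[-0.002,0,0.0005,0],[-0.002,0,0,0],[-0.001,0,0,0],[0,0,0,0]],
  ],
)

```text
time: 38.15
ee_pos: [0.553, 0.2979, 0.0926]
tcp_rot: [179.9, 0.1, -169.5]
wrist_force: [-8.4, -3.0, 19.5]
opening: 0.0565
grasp_force: 24.8
```

Emit:
play_rows(
  steps=[
    [[0,0,0.001,0],[-0.002,0,0,0],[-0.001,0,0,0],[0,0,0,0],[0,0,0,0]],
  ],
)

```text
time: 38.57
ee_pos: [0.556, 0.2987, 0.0932]
tcp_rot: [179.9, 0.1, -169.5]
wrist_force: [-10.9, -4.0, 27.3]
opening: 0.0564
grasp_force: 27.0
```

Emit:
play_rows(
  steps=[
    [[0,0,-0.0015,0],[0.002,0,0,0],[0.002,0,0,0],[0.002,0,0,0],[0,0,0,0]],
  ],
)

```text
time: 38.98
ee_pos: [0.5505, 0.2975, 0.0915]
tcp_rot: [180.0, 0.1, -169.5]
wrist_force: [-1.4, 0.3, 7.0]
opening: 0.0564
grasp_force: 24.6
```

Emit:
play_rows(
  steps=[
    [[0.002,0,0,0],[0.002,0,0,0],[0.002,0,0,0],[0,0,0,0],[0,0,0,0]],
  ],
)

```text
time: 39.4
ee_pos: [0.5462, 0.2968, 0.0925]
tcp_rot: [179.9, 0.3, -169.5]
wrist_force: [4.6, 0.1, 9.0]
opening: 0.0562
grasp_force: 25.0
```

```bash
python3 chk.py
```

```text
39.4 [0.5462 0.2968 0.0925] [4.6 0.1 9. ]
[(10, np.float64(0.6300599700149925)), (5, np.float64(0.6274583963691377)), (0, np.float64(0.6233320625238277)), (15, np.float64(0.6141467065868264))]
```

Emit:
play_rows(
  steps=[
    [[-0.0015,0,-0.0005,0],[-0.001,0,0,0],[0,0,0,0],[0,0,0,0],[0,0,0,0]],
  ],
)

```text
time: 39.87
ee_pos: [0.548, 0.297, 0.0921]
tcp_rot: [180.0, 0.2, -169.5]
wrist_force: [4.3, 1.6, 6.9]
opening: 0.0564
grasp_force: 24.5
```

```bash
python3 - <<'E'
from fit import *
o=bot.get_obs();print(o['ee_pos'],o['wrist_force'],o['torque'])
n='scene';g=np.array([.562,.2995,.124])
im=bot.camera(n)['img'].astype(int);b,gr,r=im[...,0],im[...,1],im[...,2]
mask=((r>1.6*gr)&(r>50)&(r>2.0*b)).astype(np.uint8)
# lower rim silhouette of held beaker vs stock: column extents per row
u0=proj(n,g);print(u0,*box(g,10.5,0,.112,.027,.036,90,n),*box(np.array([.665,.318,.124]),10.5,0,.112,.027,.036,90,n))
for v in range(int(u0[1])-5,int(u0[1])+62,5):
    c=np.where(mask[v,430:500])[0];print(v,(c.min()+430,c.max()+430,len(c)) if len(c) else None)
E
```

```text
[0.54797234 0.29702368 0.09207443] [4.25422174 1.6303071  6.9353671 ] [ 0.26759266 -0.73566679  0.03926649]
[477.19771226 240.22017713] [448.1 229.9] [490.8 284.9] [446.3 271.1] [492.1 328.3]
235 (np.int64(465), np.int64(488), 22)
240 (np.int64(463), np.int64(490), 26)
245 (np.int64(430), np.int64(489), 25)
250 (np.int64(430), np.int64(491), 32)
255 (np.int64(430), np.int64(490), 28)
260 (np.int64(453), np.int64(491), 29)
265 (np.int64(449), np.int64(492), 32)
270 (np.int64(450), np.int64(492), 30)
275 (np.int64(430), np.int64(492), 35)
280 (np.int64(430), np.int64(493), 36)
285 (np.int64(439), np.int64(493), 33)
290 (np.int64(439), np.int64(493), 32)
295 (np.int64(438), np.int64(493), 36)
300 (np.int64(438), np.int64(494), 33)
```

Emit:
play_rows(
  steps=[
    [[-0.001,0,0,0],[-0.001,0,-0.0005,0],[0,0,0,0],[0,0,0,0],[0,0,0,0]],
  ],
)

```text
time: 40.33
ee_pos: [0.5491, 0.2972, 0.0917]
tcp_rot: [180.0, 0.0, -169.5]
wrist_force: [2.2, 1.4, 4.5]
opening: 0.0564
grasp_force: 24.3
```

Emit:
play_rows(
  steps=[
    [[0,0,0,0],[0,0,0,0],[0,0,0,0],[0,0,0,0],[0,0,0,0]],
  ],
  gripper=0.0854,
)

```text
time: 40.75
ee_pos: [0.5486, 0.2968, 0.0911]
tcp_rot: [-180.0, -0.1, -169.5]
wrist_force: [-0.2, -0.2, -0.3]
opening: 0.0853
grasp_force: 0.0
```

Emit:
play_rows(
  steps=[
    [[0,0,-0.02,0],[0,0,-0.03,0],[0,0,-0.04,0],[0.03,-0.02,0,0],[0.03,-0.02,0,0]],
  ],
)

```text
time: 41.17
ee_pos: [0.4992, 0.2479, 0.1843]
tcp_rot: [179.9, 0.3, -169.5]
wrist_force: [0.2, -0.3, -0.8]
opening: 0.0855
grasp_force: 0.0
```

Emit:
play_rows(
  steps=[
    [[0.035,-0.02,0,0],[0.035,-0.02,0,0],[0.035,-0.02,0,0],[0.035,-0.02,0,0],[0,0,0,0]],
  ],
)

```text
time: 41.58
ee_pos: [0.3697, 0.1395, 0.1823]
tcp_rot: [-180.0, -0.0, -169.6]
wrist_force: [0.6, 0.5, 0.6]
opening: 0.0852
grasp_force: 0.0
```

```bash
python3 - <<'E'
from disc import *
discs('top',170);discs('top',190)
for n in('top','scene'):cv2.imwrite(f'pics/g_{n}.png',bot.camera(n)['img'])
print(bot.get_obs()['ee_pos'])
E
```

```text
170 [266, 130, 13, 13, 133] [272.  135.7] [0.695 0.1  ] [0.6915 0.0985]
170 [222, 134, 17, 16, 204] [229.9 141.9] [0.6804 0.2109] [0.6771 0.208 ]
170 [178, 139, 20, 19, 306] [187.5 147.9] [0.6662 0.3222] [0.663  0.3179]
170 [228, 160, 17, 17, 215] [235.7 168. ] [0.6107 0.1958] [0.6082 0.1931]
170 [185, 179, 21, 20, 318] [194.8 188.4] [0.5589 0.3025] [0.5571 0.2984]
190 [266, 130, 13, 12, 127] [272.  135.5] [0.6956 0.1002] [0.6921 0.0986]
190 [222, 135, 16, 15, 188] [229.8 141.9] [0.6803 0.2112] [0.677  0.2083]
190 [178, 138, 19, 20, 287] [187.3 147.6] [0.6669 0.3226] [0.6638 0.3183]
190 [228, 161, 16, 16, 198] [235.5 168.1] [0.6106 0.1964] [0.6081 0.1937]
190 [185, 179, 20, 20, 302] [194.6 188.3] [0.5591 0.3031] [0.5573 0.299 ]
[0.37464044 0.14284473 0.18164478]
```

Emit:
play_rows(
  steps=[
    [[-0.0345,0.0013,0,0],[-0.0345,0.0013,0,0],[-0.0345,0.0013,0,0],[-0.0345,0.0013,0,0],[-0.0345,0.0013,0,0]],
  ],
)

```text
time: 42.2
ee_pos: [0.5449, 0.1815, 0.18]
tcp_rot: [-180.0, -0.1, -169.5]
wrist_force: [1.0, -0.3, 0.9]
opening: 0.0852
grasp_force: 0.0
```

Emit:
play_rows(
  steps=[
    [[-0.0345,0.0013,0,0],[-0.0345,0.0013,0,0],[0,0,0,0],[0,0,0.02,0],[0,0,0,0]],
  ],
)

```text
time: 42.62
ee_pos: [0.6099, 0.196, 0.156]
tcp_rot: [-180.0, -0.4, -169.5]
wrist_force: [-1.2, -0.1, -1.3]
opening: 0.0853
grasp_force: 0.0
```

Emit:
play_rows(
  steps=[
    [[0,0,0.025,0],[0,0,0.03,0],[0,0,0.026,0],[0,0,0,0],[0,0,0,0]],
  ],
)

```text
time: 43.03
ee_pos: [0.609, 0.1956, 0.0797]
tcp_rot: [-180.0, -0.2, -169.5]
wrist_force: [0.2, 0.1, 0.4]
opening: 0.0852
grasp_force: 0.0
```

Emit:
play_rows(
  steps=[
    [[0,0,0,0],[0,0,0,0],[0,0,0,0],[0,0,0,0],[0,0,0,0]],
  ],
  gripper=0.04,
  squeeze=25,
)

```text
time: 43.45
ee_pos: [0.6109, 0.196, 0.0829]
tcp_rot: [180.0, 0.2, -169.5]
wrist_force: [-0.3, 1.8, 6.3]
opening: 0.0491
grasp_force: 25.2
```

Emit:
play_rows(
  steps=[
    [[0,0,0,0],[0,0,0,0],[0,0,-0.002,0],[0,0,-0.003,0],[0,0,0,0]],
  ],
)

```text
time: 43.87
ee_pos: [0.6101, 0.1955, 0.0863]
tcp_rot: [180.0, 0.0, -169.5]
wrist_force: [0.6, -0.1, -1.8]
opening: 0.0492
grasp_force: 26.0
```

Emit:
play_rows(
  steps=[
    [[0.005,0,0,0],[0.005,0,0,0],[0.005,0,0,0],[0,0,0.002,0],[0,0,0,0]],
  ],
)

```text
time: 44.28
ee_pos: [0.5946, 0.1927, 0.0831]
tcp_rot: [-180.0, -0.0, -169.5]
wrist_force: [0.3, 1.2, -0.8]
opening: 0.049
grasp_force: 26.1
```

Emit:
play_rows(
  steps=[
    [[0,0,0.001,0],[0,0,0.001,0],[0,0,0,0],[0,0,0,0],[0,0,0,0]],
  ],
)

```text
time: 44.7
ee_pos: [0.5956, 0.1929, 0.0832]
tcp_rot: [180.0, 0.1, -169.5]
wrist_force: [-3.3, -0.2, 10.3]
opening: 0.0484
grasp_force: 27.2
```

Emit:
play_rows(
  steps=[
    [[0,0,-0.0008,0],[0,0,0,0],[0,0,0,0],[0,0,0,0],[0,0,0,0]],
  ],
)

```text
time: 45.12
ee_pos: [0.5954, 0.1929, 0.0831]
tcp_rot: [180.0, 0.1, -169.5]
wrist_force: [-3.1, -1.1, 6.8]
opening: 0.0494
grasp_force: 26.9
```

Emit:
play_rows(
  steps=[
    [[0,0,0,0],[0,0,0,0],[0,0,0,0],[0,0,0,0],[0,0,0,0]],
  ],
  gripper=0.0854,
)

```text
time: 45.53
ee_pos: [0.5951, 0.1928, 0.082]
tcp_rot: [-180.0, -0.0, -169.5]
wrist_force: [0.6, -0.0, 0.3]
opening: 0.0857
grasp_force: 0.0
```

Emit:
play_rows(
  steps=[
    [[0,0,-0.02,0],[0,0,-0.03,0],[0,0,-0.035,0],[0,0,-0.03,0],[0,0,0,0]],
  ],
)

```text
time: 45.95
ee_pos: [0.5968, 0.1933, 0.2043]
tcp_rot: [179.9, 0.5, -169.5]
wrist_force: [1.3, 0.2, 0.2]
opening: 0.0856
grasp_force: 0.0
```

Emit:
play_rows(
  steps=[
    [[0.0062,0.037,0,0],[0.0062,0.037,0,0],[0.0062,0.037,0,0],[0,0,0,0],[0,0,0,0]],
  ],
)

```text
time: 46.37
ee_pos: [0.5559, 0.3003, 0.1969]
tcp_rot: [-180.0, -0.0, -169.3]
wrist_force: [-0.8, -1.4, -0.1]
opening: 0.085
grasp_force: 0.0
```

Next, move the large beaker about 10 mm closer to its stock partner.

Emit:
play_rows(
  steps=[
    [[0,0,0.025,0],[0,0,0.03,0],[0,0,0.03,0],[0,0,0.015,0],[0,0,0,0]],
  ],
)

```text
time: 46.78
ee_pos: [0.5553, 0.2965, 0.0928]
tcp_rot: [-179.9, -0.3, -169.6]
wrist_force: [0.4, 0.1, 0.1]
opening: 0.0855
grasp_force: 0.0
```

Emit:
play_rows(
  steps=[
    [[0,0,0,0],[0,0,0,0],[0,0,0,0],[0,0,0,0],[0,0,0,0]],
  ],
  gripper=0.045,
  squeeze=25,
)

```text
time: 47.2
ee_pos: [0.5576, 0.2989, 0.0997]
tcp_rot: [179.9, 0.2, -169.5]
wrist_force: [-1.4, -0.6, 6.6]
opening: 0.0556
grasp_force: 27.0
```

Emit:
play_rows(
  steps=[
    [[0,0,0,0],[0,0,0,0],[0,0,-0.002,0],[0,0,-0.003,0],[0,0,0,0]],
  ],
)

```text
time: 47.62
ee_pos: [0.5569, 0.2986, 0.103]
tcp_rot: [180.0, 0.0, -169.5]
wrist_force: [0.6, 0.2, -1.4]
opening: 0.0557
grasp_force: 26.8
```

Emit:
play_rows(
  steps=[
    [[-0.004,0,0,0],[-0.004,0,0,0],[-0.003,0,0,0],[0,0,0.002,0],[0,0,0,0]],
  ],
)

```text
time: 48.03
ee_pos: [0.5677, 0.3005, 0.0999]
tcp_rot: [180.0, -0.0, -169.5]
wrist_force: [0.1, -0.2, -2.6]
opening: 0.0556
grasp_force: 26.8
```

Emit:
play_rows(
  steps=[
    [[0,0,0.001,0],[0,0,0.0005,0],[0,0,0,0],[0,0,0,0],[0,0,0,0]],
  ],
)

```text
time: 48.45
ee_pos: [0.5675, 0.3006, 0.0996]
tcp_rot: [180.0, 0.1, -169.5]
wrist_force: [-1.7, -0.5, 6.0]
opening: 0.0553
grasp_force: 27.6
```

Contact felt, so I'll release, rise and back away.

Emit:
play_rows(
  steps=[
    [[0,0,0,0],[0,0,0,0],[0,0,0,0],[0,0,0,0],[0,0,0,0]],
  ],
  gripper=0.0854,
)

```text
time: 48.87
ee_pos: [0.5674, 0.3005, 0.0985]
tcp_rot: [-180.0, -0.0, -169.5]
wrist_force: [0.9, -0.2, -0.3]
opening: 0.0855
grasp_force: 0.0
```

Emit:
play_rows(
  steps=[
    [[0,0,-0.02,0],[0,0,-0.03,0],[0,0,-0.035,0],[0,0,-0.015,0],[0,0,0,0]],
  ],
)

```text
time: 49.28
ee_pos: [0.5687, 0.3011, 0.2035]
tcp_rot: [179.9, 0.4, -169.5]
wrist_force: [0.5, -0.0, 0.8]
opening: 0.0855
grasp_force: 0.0
```

Emit:
play_rows(
  steps=[
    [[0.035,-0.02,0,0],[0.035,-0.02,0,0],[0.035,-0.02,0,0],[0.035,-0.02,0,0],[0.035,-0.02,0,0]],
  ],
)

```text
time: 49.7
ee_pos: [0.4118, 0.1692, 0.1972]
tcp_rot: [-180.0, -0.1, -169.5]
wrist_force: [1.0, 0.4, 0.4]
opening: 0.0858
grasp_force: 0.0
```

Emit:
play_rows(
  steps=[
    [[0.02,0,0,0],[0,0,0,0],[0,0,0,0],[0,0,0,0],[0,0,0,0]],
  ],
)

```text
time: 50.12
ee_pos: [0.3946, 0.167, 0.1982]
tcp_rot: [-180.0, -0.0, -169.5]
wrist_force: [-0.7, 0.2, 0.1]
opening: 0.0852
grasp_force: 0.0
```

```bash
python3 - <<'E'
from disc import *
discs('top',180);o=bot.get_obs();print(o['time'],o['ee_pos'],o['qd'].round(2))
E
```

```text
180 [266, 130, 13, 12, 130] [272.  135.5] [0.6955 0.1001] [0.692  0.0986]
180 [222, 134, 16, 16, 199] [229.8 141.9] [0.6804 0.2111] [0.6771 0.2082]
180 [178, 138, 19, 20, 295] [187.3 147.8] [0.6664 0.3227] [0.6633 0.3184]
180 [229, 167, 16, 16, 208] [236.7 174.3] [0.594  0.1933] [0.5917 0.1906]
180 [185, 175, 20, 20, 308] [194.1 184.6] [0.5688 0.3044] [0.5669 0.3003]
50.1667 [0.39455003 0.16703305 0.1981389 ] [ 0.03  0.08  0.12  0.2   0.02 -0.04]
```

Both beakers stand upright with gaps of about 26 mm, and the stock beakers haven't moved. Handing in.

```bash
python3 -c "
from workcell import bot
print(bot.job_done())"
```

```text
the job is handed in; nothing more can be done
None
```

I drew the inner beaker out while the outer one stayed in the cradle, then stood both mouth down in their own rows, each about 26 mm in front of its match; the stock beakers did not move, and I handed the job in at about 50 s.

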